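# Spread washed rubber stoppers on the drying plate and set its dial

## Robot

A 7-joint arm with a two-finger parallel gripper is mounted at the origin on the work surface. World frame = base frame: x ahead of the robot, y to its left, z up, the work surface at z = 0. Lengths are in m, angles in rad, forces in N, time in s.
With the tool pointing down it reaches from about 0.425 to 0.95 m from the base axis. Payload 4.7 kg.
Tool frame: the origin (TCP) lies on the centre line of the jaws, within the pads' length; the fingertips stand 25 mm ahead of it and the grasp point (between the pads) lies 6 mm ahead of it (manip.tcp_to_tips is the distance from the TCP to the fingertips, in m); z points along the fingers, y is the direction in which the jaws open and shut (so a half turn about z gives the same grasp; the last joint's range is limited). The gripper opens to 87 mm and grips with 3 to 60 N. Pads are 19 mm wide; open, the fingers measure 117 mm over their backs; the gripper's body (75 mm by 190 mm) begins 51 mm behind the grasp point.
Start: joints at [1.081, 0.469, -0.049, 1.532, 0.024, 1.141, -0.082], TCP at [0.3, -0.605, 0.248] pointing down, gripper open.
Joint ranges: [-2.59, 2.59], [-0.33, 1.99], [-1.39, 1.29], [0.1, 2.45], [-1.04, 4.18], [0.21, 1.99], [-2.66, 2.66]. Speed limits (rad/s): [2.57, 2.57, 3.14, 3.14, 3.14, 3.14, 3.14].

## Interface

Orientations are given as a unit quaternion [w, x, y, z].
In Python, from rig import manip gives the robot as it stands.
- The arm moves only by the tool drive_tool, never from a script. Its argument "commands" is one flat list of numbers, 5 for each row, row after row: the finger opening in m, from 0 to 0.087, then the shift along the tool's x, y, z in m, then the turn about the tool's z in degrees. In form: [hand, x, y, z, turn, hand, x, y, z, turn, ...]. A call has 1 to 12 rows; each row is the pose to reach, as a shift and turn from the pose measured when the call began, along the tool's axes at that moment; what a row does not reach only later rows make up. A row lasts 1/12 s, in which the tool goes at most 41.7 mm and 7.16 degrees, less where a joint would pass 70% of its speed; a pose out of reach is approached as far as the arm can. A call with a gripper value outside its range is refused whole. The fingers move at their own pace and stop on an object; "force" is the grip in N (left out, the last holds). Time passes only in rows, so rows that repeat a pose let the fingers close. It gives the time, the measured TCP pose, the force and the opening at its end, in the units of the state.
- manip.get_state(): the state, without advancing time (a new reading comes with each control period).
- manip.read_camera(name): name is "scene" or "side" or "wrist"; returns a dict with "color" (384x512x3 uint8, red, green, blue), "mtx" (3x3 intrinsics, pixels), "xyz" and "rotation" of the camera in the world; the wrist camera has in their place "T_tool_cam" (4x4, takes a point from camera to tool coordinates, whose origin is the TCP and whose axes are the flange's). Camera axes: x right, y up, looking along -z (the intrinsics and any distortion apply to the point x, -y, -z); pixel columns grow to the right and rows downward; lengths in m; the calibration is good to about 2 mm. A picture is of the moment at which its call begins: read the wrist's pose just before it. There is no depth.
- manip.sign_off(): hands the job in, once; it reports no verdict.
The state is a dict: "time_s": time; "qpos": joint angles; "joint_vel": joint speeds; "effort": joint torques, N m; "position": TCP position; "ee_rot": TCP orientation; "force": force on the tool from outside, world axes, zero at the start; "torque": the same for the moment, N m; "width": finger opening in m.
Only numpy, scipy, OpenCV 4.12 (cv2) and the standard library are available. Lean on these libraries where they do the work, as an engineer would, in place of code of your own. Each camera call takes 0.05 s, during which the arm holds its last target.

## Task

The washed rubber stoppers lie heaped on the drying plate, and some may have strayed onto the bench beside it: spread all of them evenly over the whole deck in a single layer inside the rim, out into all four corners and also across the middle, with a finger's width (15 mm or more) of clear space between any two so that the warm air gets round them. Once they are spread, turn the plate's dial until its pointer stands at the long white set mark, and leave the other things on the bench where they are.

Things in the scene. Friction and masses are not known exactly. Their poses are not given: they have to be found in the camera images.
- plate: low bench drying plate, bolted down. Its heated deck is a flat rectangle 200 mm (its x) by 400 mm (its y) with a rim 8 mm thick and 10 mm high all round. Origin: under the middle of the deck, on the bench; the deck lies 40 mm above the origin, the rim's top 50 mm. At its +y end is a white control panel (216 x 124 mm, top 51 mm above the bench) with the dial.
- dial (a joint): the plate's dial, an upright-axis knob on the control panel, 270 mm along +y of the plate's origin: a 62 mm grey disc with a grip bar across it, 58 mm long, 16 mm wide, from 10 to 40 mm above the panel. It turns clockwise seen from above as the value grows, 0 to 5.2 rad, stiff (about 0.06 N m), and stays where it is left. The bar's end with the white line is the pointer: it points along the plate's +x at 0 and along the plate's -y at pi/2.
- dial_grip (a point): on the dial's axis, half-way up the exposed grip bar; its x axis runs along the bar towards the pointer end
- dial_pointer (a point): the spot on the panel that the dial's pointer points at, 40 mm from the dial's axis
- setmark: the set mark on the panel: one white bar 22 mm long and 6 mm wide beside the dial's scale, far bigger than the scale's small ticks, pointing at the dial's axis. Origin: on the dial's axis; its x points from the axis to the mark
- mark_tip (a point): the inner end of the set mark, 40 mm from the dial's axis
- st0_c (a point): brown rubber stopper: a round puck, 54 mm in diameter over its upper 26 mm, tapering over the lower 16 mm to 42 mm at the foot, 42 mm high, about 85 g, with a darker round spot on its head; the point is its centre, half-way up and on its axis; z is its axis (foot to head). Lies in the heap on the deck at the start.
- st1_c (a point): brown rubber stopper: a round puck, 54 mm in diameter over its upper 26 mm, tapering over the lower 16 mm to 42 mm at the foot, 42 mm high, about 85 g, with a darker round spot on its head; the point is its centre, half-way up and on its axis; z is its axis (foot to head). Lies in the heap on the deck at the start.
- st2_c (a point): brown rubber stopper: a round puck, 54 mm in diameter over its upper 26 mm, tapering over the lower 16 mm to 42 mm at the foot, 42 mm high, about 85 g, with a darker round spot on its head; the point is its centre, half-way up and on its axis; z is its axis (foot to head). Lies in the heap on the deck at the start.
- st3_c (a point): brown rubber stopper: a round puck, 54 mm in diameter over its upper 26 mm, tapering over the lower 16 mm to 42 mm at the foot, 42 mm high, about 85 g, with a darker round spot on its head; the point is its centre, half-way up and on its axis; z is its axis (foot to head). Lies in the heap on the deck at the start.
- st4_c (a point): brown rubber stopper: a round puck, 54 mm in diameter over its upper 26 mm, tapering over the lower 16 mm to 42 mm at the foot, 42 mm high, about 85 g, with a darker round spot on its head; the point is its centre, half-way up and on its axis; z is its axis (foot to head). Lies in the heap on the deck at the start.
- st5_c (a point): brown rubber stopper: a round puck, 54 mm in diameter over its upper 26 mm, tapering over the lower 16 mm to 42 mm at the foot, 42 mm high, about 85 g, with a darker round spot on its head; the point is its centre, half-way up and on its axis; z is its axis (foot to head). Lies in the heap on the deck at the start, or is absent.
- st6_c (a point): brown rubber stopper: a round puck, 54 mm in diameter over its upper 26 mm, tapering over the lower 16 mm to 42 mm at the foot, 42 mm high, about 85 g, with a darker round spot on its head; the point is its centre, half-way up and on its axis; z is its axis (foot to head). Lies in the heap on the deck at the start, or is absent.
- st7_c (a point): brown rubber stopper: a round puck, 54 mm in diameter over its upper 26 mm, tapering over the lower 16 mm to 42 mm at the foot, 42 mm high, about 85 g, with a darker round spot on its head; the point is its centre, half-way up and on its axis; z is its axis (foot to head). Stands stray on the bench to the right (-y) of the plate at the start, or is absent.
- st8_c (a point): brown rubber stopper: a round puck, 54 mm in diameter over its upper 26 mm, tapering over the lower 16 mm to 42 mm at the foot, 42 mm high, about 85 g, with a darker round spot on its head; the point is its centre, half-way up and on its axis; z is its axis (foot to head). Stands stray on the bench to the right (-y) of the plate at the start, or is absent.
- dish: bystander: glass dish 90 mm across, 18 mm high; origin under its centre
- jar: bystander: small amber jar 60 mm across, 65 mm high; origin under its centre
- spatula: bystander: steel spatula 200 mm long lying on the bench to the left of the control panel
- beaker: bystander: glass beaker 80 mm across, 100 mm high, behind the plate; origin under its centre
- timer: bystander: white bench timer 60 x 80 x 30 mm; origin under its centre
Not all that is in view belongs to the job. Leave any red look-alike of the part that bears st6_c alone.

How it is judged:
On the way, in this order (a step that is already met when the one before it is completed fails the run):
1. all the stoppers are spread over the deck in a single layer (x of st0_c in the frame of plate between -0.085 and 0.085 m and y of st0_c in the frame of plate between -0.185 and 0.185 m and z of st0_c in the frame of plate between 0.05 and 0.072 m and x of st1_c in the frame of plate between -0.085 and 0.085 m and y of st1_c in the frame of plate between -0.185 and 0.185 m and z of st1_c in the frame of plate between 0.05 and 0.072 m and x of st2_c in the frame of plate between -0.085 and 0.085 m and y of st2_c in the frame of plate between -0.185 and 0.185 m and z of st2_c in the frame of plate between 0.05 and 0.072 m and x of st3_c in the frame of plate between -0.085 and 0.085 m and y of st3_c in the frame of plate between -0.185 and 0.185 m and z of st3_c in the frame of plate between 0.05 and 0.072 m and x of st4_c in the frame of plate between -0.085 and 0.085 m and y of st4_c in the frame of plate between -0.185 and 0.185 m and z of st4_c in the frame of plate between 0.05 and 0.072 m and x of st5_c in the frame of plate between -0.085 and 0.085 m and y of st5_c in the frame of plate between -0.185 and 0.185 m and z of st5_c in the frame of plate between 0.05 and 0.072 m and x of st6_c in the frame of plate between -0.085 and 0.085 m and y of st6_c in the frame of plate between -0.185 and 0.185 m and z of st6_c in the frame of plate between 0.05 and 0.072 m and x of st7_c in the frame of plate between -0.085 and 0.085 m and y of st7_c in the frame of plate between -0.185 and 0.185 m and z of st7_c in the frame of plate between 0.05 and 0.072 m and x of st8_c in the frame of plate between -0.085 and 0.085 m and y of st8_c in the frame of plate between -0.185 and 0.185 m and z of st8_c in the frame of plate between 0.05 and 0.072 m and horizontal distance between st0_c and st1_c above 0.066 m and horizontal distance between each of st0_c, st1_c and st2_c above 0.066 m and horizontal distance between each of st0_c, st1_c, st2_c and st3_c above 0.066 m and horizontal distance between each of st0_c, st1_c, st2_c, st3_c and st4_c above 0.066 m and horizontal distance between each of st0_c, st1_c, st2_c, st3_c, st4_c and st5_c above 0.066 m and horizontal distance between each of st0_c, st1_c, st2_c, st3_c, st4_c, st5_c and st6_c above 0.066 m and horizontal distance between each of st0_c, st1_c, st2_c, st3_c, st4_c, st5_c, st6_c and st7_c above 0.066 m and horizontal distance between each of st0_c, st1_c, st2_c, st3_c, st4_c, st5_c, st6_c, st7_c and st8_c above 0.066 m and ((x of st0_c in the frame of plate above 0 m and y of st0_c in the frame of plate above 0.07 m) or (x of st1_c in the frame of plate above 0 m and y of st1_c in the frame of plate above 0.07 m) or (x of st2_c in the frame of plate above 0 m and y of st2_c in the frame of plate above 0.07 m) or (x of st3_c in the frame of plate above 0 m and y of st3_c in the frame of plate above 0.07 m) or (x of st4_c in the frame of plate above 0 m and y of st4_c in the frame of plate above 0.07 m) or (x of st5_c in the frame of plate above 0 m and y of st5_c in the frame of plate above 0.07 m) or (x of st6_c in the frame of plate above 0 m and y of st6_c in the frame of plate above 0.07 m) or (x of st7_c in the frame of plate above 0 m and y of st7_c in the frame of plate above 0.07 m) or (x of st8_c in the frame of plate above 0 m and y of st8_c in the frame of plate above 0.07 m)) and ((x of st0_c in the frame of plate above 0 m and y of st0_c in the frame of plate below -0.07 m) or (x of st1_c in the frame of plate above 0 m and y of st1_c in the frame of plate below -0.07 m) or (x of st2_c in the frame of plate above 0 m and y of st2_c in the frame of plate below -0.07 m) or (x of st3_c in the frame of plate above 0 m and y of st3_c in the frame of plate below -0.07 m) or (x of st4_c in the frame of plate above 0 m and y of st4_c in the frame of plate below -0.07 m) or (x of st5_c in the frame of plate above 0 m and y of st5_c in the frame of plate below -0.07 m) or (x of st6_c in the frame of plate above 0 m and y of st6_c in the frame of plate below -0.07 m) or (x of st7_c in the frame of plate above 0 m and y of st7_c in the frame of plate below -0.07 m) or (x of st8_c in the frame of plate above 0 m and y of st8_c in the frame of plate below -0.07 m)) and ((x of st0_c in the frame of plate below 0 m and y of st0_c in the frame of plate above 0.07 m) or (x of st1_c in the frame of plate below 0 m and y of st1_c in the frame of plate above 0.07 m) or (x of st2_c in the frame of plate below 0 m and y of st2_c in the frame of plate above 0.07 m) or (x of st3_c in the frame of plate below 0 m and y of st3_c in the frame of plate above 0.07 m) or (x of st4_c in the frame of plate below 0 m and y of st4_c in the frame of plate above 0.07 m) or (x of st5_c in the frame of plate below 0 m and y of st5_c in the frame of plate above 0.07 m) or (x of st6_c in the frame of plate below 0 m and y of st6_c in the frame of plate above 0.07 m) or (x of st7_c in the frame of plate below 0 m and y of st7_c in the frame of plate above 0.07 m) or (x of st8_c in the frame of plate below 0 m and y of st8_c in the frame of plate above 0.07 m)) and ((x of st0_c in the frame of plate below 0 m and y of st0_c in the frame of plate below -0.07 m) or (x of st1_c in the frame of plate below 0 m and y of st1_c in the frame of plate below -0.07 m) or (x of st2_c in the frame of plate below 0 m and y of st2_c in the frame of plate below -0.07 m) or (x of st3_c in the frame of plate below 0 m and y of st3_c in the frame of plate below -0.07 m) or (x of st4_c in the frame of plate below 0 m and y of st4_c in the frame of plate below -0.07 m) or (x of st5_c in the frame of plate below 0 m and y of st5_c in the frame of plate below -0.07 m) or (x of st6_c in the frame of plate below 0 m and y of st6_c in the frame of plate below -0.07 m) or (x of st7_c in the frame of plate below 0 m and y of st7_c in the frame of plate below -0.07 m) or (x of st8_c in the frame of plate below 0 m and y of st8_c in the frame of plate below -0.07 m)) and (y of st0_c in the frame of plate between -0.08 and 0.08 m or y of st1_c in the frame of plate between -0.08 and 0.08 m or y of st2_c in the frame of plate between -0.08 and 0.08 m or y of st3_c in the frame of plate between -0.08 and 0.08 m or y of st4_c in the frame of plate between -0.08 and 0.08 m or y of st5_c in the frame of plate between -0.08 and 0.08 m or y of st6_c in the frame of plate between -0.08 and 0.08 m or y of st7_c in the frame of plate between -0.08 and 0.08 m or y of st8_c in the frame of plate between -0.08 and 0.08 m)), for 0.2 s.
2. the dial's pointer stands at the set mark (horizontal distance between dial_pointer and mark_tip below 0.005 m), for 0.2 s.
At the end, for the whole second after the job is handed in: All stoppers rest in one layer (centres 10-32 mm above the deck, 15 mm or more inside the rim), any two centres over 66 mm apart; one or more in each corner (over 70 mm from the short midline) and within 80 mm of that midline; pointer within 5 mm of the mark's inner end (7 degrees) (all of step 1 and linear speed of each of st0, st1, st2, st3, st4, st5, st6, st7, st8 below 0.02 m/s and horizontal distance between dial_pointer and mark_tip below 0.005 m and velocity of joint dial below 0.05 rad/s); the robot touches nothing.
It fails at once if the dish is shifted by more than 3 cm (distance of dish from where it was at the start of the episode above 0.03 m).
It fails at once if the jar is shifted by more than 3 cm (distance of jar from where it was at the start of the episode above 0.03 m).
It fails at once if the spatula is shifted by more than 3 cm (distance of spatula from where it was at the start of the episode above 0.03 m).
It fails at once if the beaker is shifted by more than 3 cm (distance of beaker from where it was at the start of the episode above 0.03 m).
It fails at once if the timer is shifted by more than 3 cm (distance of timer from where it was at the start of the episode above 0.03 m).
Of st5, st6, st7, st8 only 2 to 4 are there at a start; the rules pass over those that are not, and their reading is None.
At some moment in a run one of st0, st1, st2, st3, st4, st5, st6, st7, st8 may be knocked a few centimetres aside while the robot is not near it.
Once in a run the grip may slacken for a moment while it holds something.
It also fails if it takes over 210 s, if anything falls off the work surface, if the arm or the gripper's body presses on something with over 40 N, if the wrist force passes 120 N, or if a joint passes its speed limit or range.

## Working session

There is one attempt and no reset: what is moved stays moved. The work goes in short steps, Python scripts to look and compute and a tool call to move; the robot and the scene stay as the last step left them, time stands still between calls to the robot, and variables do not carry over. Pictures are saved under pics/ and viewed, and the job is handed in when it is done.

Besides the shell and the picture viewer there is one more tool, called in YAML: its name, and indented under it one key for each argument. drive_tool: Moves the arm, as the interface text tells. Its arguments: {"type":"object","properties":{"commands":{"type":"array"},"force":{"type":"number"}},"required":["commands"]}

```bash
ls; mkdir -p pics; cat > h.py <<'E'
import numpy as np, cv2
from rig import manip
from scipy.spatial.transform import Rotation as R
def rot(q): return R.from_quat([q[1],q[2],q[3],q[0]]).as_matrix()
def cam(name):
    s=manip.get_state(); c=manip.read_camera(name)
    if name=="wrist":
        T=np.eye(4);T[:3,:3]=rot(s["ee_rot"]);T[:3,3]=s["position"]
        M=T@np.array(c["T_tool_cam"]); c["p"]=M[:3,3]; c["R"]=M[:3,:3]
    else:
        c["p"]=np.array(c["xyz"]); r=np.array(c["rotation"]); c["R"]=r if r.shape==(3,3) else rot(r)
    c["K"]=np.array(c["mtx"]); return c
def pix2z(c,u,v,z):
    d=np.linalg.inv(c["K"])@np.array([u,v,1.0]); d=c["R"]@np.array([d[0],-d[1],-d[2]])
    return c["p"]+d*(z-c["p"][2])/d[2]
def proj(c,P):
    q=c["R"].T@(np.array(P)-c["p"]); q=np.array([q[0],-q[1],-q[2]]); w=c["K"]@q; return w[:2]/w[2]
def save(c,fn,crop=None,scale=1.5):
    im=c["color"][:,:,::-1]
    if crop: x0,y0,x1,y1=crop; im=im[y0:y1,x0:x1]
    cv2.imwrite("pics/"+fn,cv2.resize(np.ascontiguousarray(im),None,fx=scale,fy=scale,interpolation=cv2.INTER_CUBIC))
E
python3 - <<'E'
from h import *
s=manip.get_state(); print(s["position"],s["ee_rot"],s["time_s"],s["width"], rot(s["ee_rot"]).round(3))
for n in ["scene","side","wrist"]:
    c=cam(n); print(n,c.keys(),c["K"].round(1).tolist(),c["p"].round(3),c["R"].round(2).tolist()); save(c,n+"0.png")
E
```

```text
pics
[ 0.29991242 -0.60410513  0.24651156] [-9.13968923e-04  9.73572402e-01  2.28376614e-01 -2.56655578e-04] 0.0 0.08696160641511898 [[ 0.896  0.445 -0.001]
 [ 0.445 -0.896  0.002]
 [-0.    -0.002 -1.   ]]
scene dict_keys(['color', 'mtx', 'xyz', 'rotation', 'p', 'R', 'K']) [[434.8, 0.0, 257.8], [0.0, 434.8, 185.7], [0.0, 0.0, 1.0]] [ 1.56  -0.49   0.912] [[0.46, -0.53, 0.71], [0.89, 0.29, -0.36], [-0.02, 0.8, 0.6]]
side dict_keys(['color', 'mtx', 'xyz', 'rotation', 'p', 'R', 'K']) [[436.3, 0.0, 260.1], [0.0, 436.3, 190.7], [0.0, 0.0, 1.0]] [-0.224  0.957  0.759] [[-0.77, 0.31, -0.55], [-0.63, -0.38, 0.67], [-0.01, 0.87, 0.49]]
wrist dict_keys(['color', 'mtx', 'T_tool_cam', 'p', 'R', 'K']) [[301.8, 0.0, 254.9], [0.0, 301.8, 197.0], [0.0, 0.0, 1.0]] [ 0.364 -0.573  0.383] [[0.44, 0.87, 0.23], [-0.9, 0.43, 0.11], [-0.0, -0.26, 0.97]]
```

View pics/scene0.png

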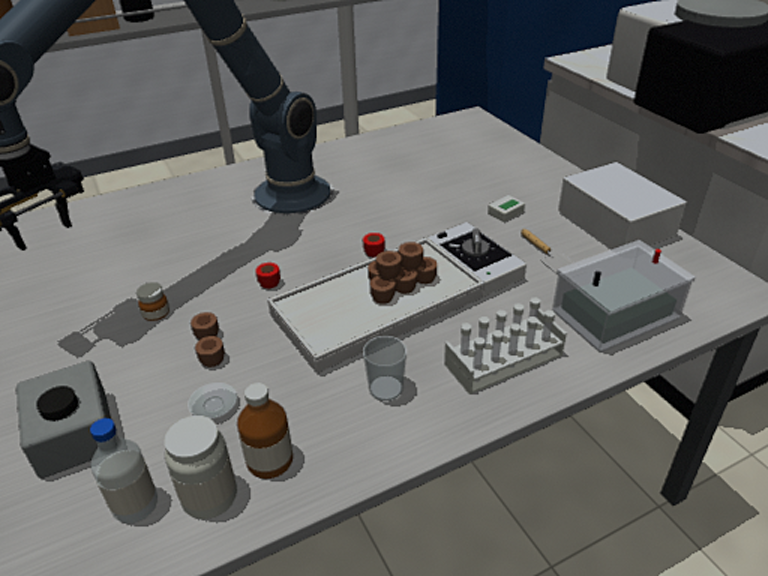

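View pics/side0.png

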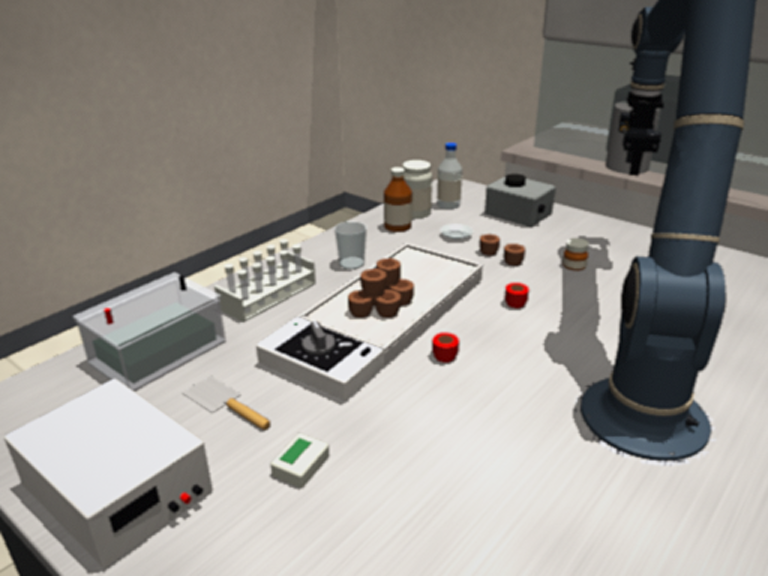

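View pics/wrist0.png

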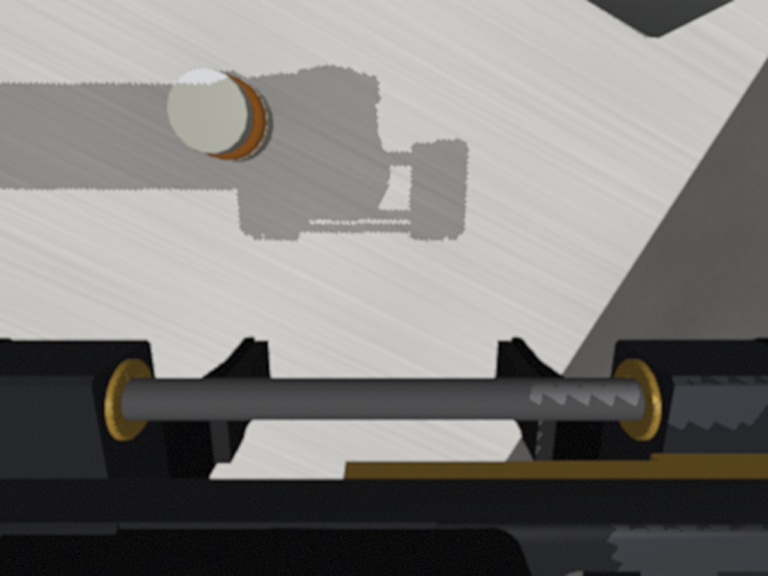

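```bash
python3 - <<'E'
from h import *
c=cam("scene"); save(c,"sc1.png",(165,135,365,255),4)
c=cam("side"); save(c,"si1.png",(160,150,360,275),4)
E
```

```text
(no output)
```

View pics/sc1.png

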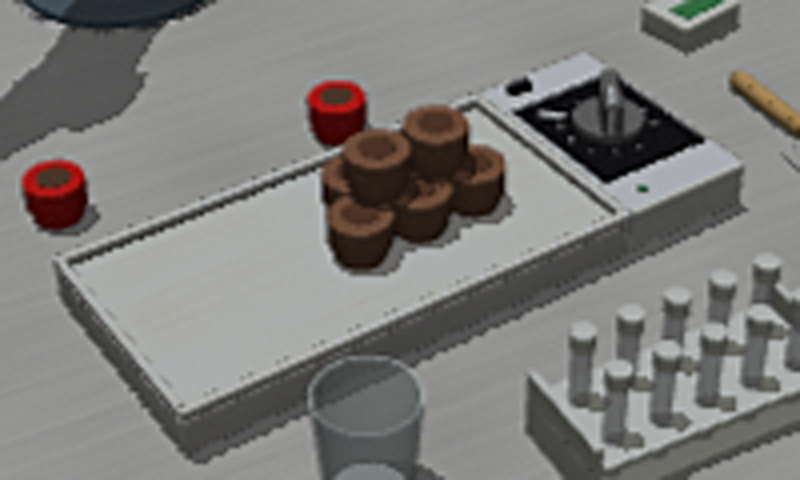

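View pics/si1.png

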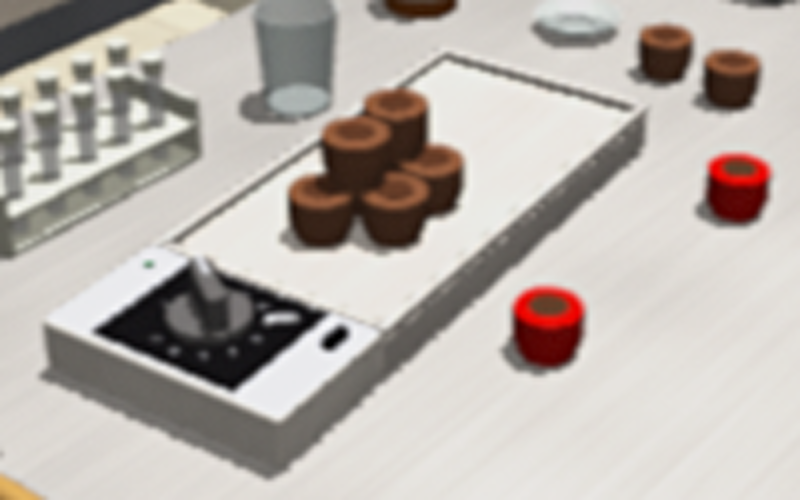

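```bash
cat >> h.py <<'E'
E
python3 - <<'E'
from h import *
from scipy.optimize import least_squares
s=cam("scene"); d=cam("side")
m=[]
H=.108
for c,o,L in((s,(165,135),[((57,262),(-H,-.208)),((183,412),(H,-.208)),((588,52),(-H,.332)),((742,165),(H,.332))]),
           (d,(160,150),[((447,55),(H,-.208)),((645,108),(-H,-.208)),((47,325),(H,.332)),((272,420),(-H,.332))])):
    for p,w in L:
        uv=(p[0]/4+o[0],p[1]/4+o[1]); P=pix2z(c,*uv,.051); m.append((P[:2],w)); print(w,P.round(4))
def f(x):
    C,S=np.cos(x[2]),np.sin(x[2])
    return np.concatenate([np.array([x[0]+C*w[0]-S*w[1],x[1]+S*w[0]+C*w[1]])-P for P,w in m])
r=least_squares(f,[.6,0,0]); print(r.x, r.fun.round(4))
E
```

```text
(-0.108, -0.208) [ 0.4922 -0.2332  0.051 ]
(0.108, -0.208) [ 0.6971 -0.2106  0.051 ]
(-0.108, 0.332) [0.4352 0.3012 0.051 ]
(0.108, 0.332) [0.6467 0.3166 0.051 ]
(0.108, -0.208) [ 0.6733 -0.1989  0.051 ]
(-0.108, -0.208) [ 0.4724 -0.2228  0.051 ]
(0.108, 0.332) [0.6254 0.3255 0.051 ]
(-0.108, 0.332) [0.4256 0.3053 0.051 ]
[ 0.56440326 -0.01384252  0.09597886] [-0.0154  0.002  -0.0052  0.0001 -0.0101  0.0051 -0.0066  0.0104  0.0186
 -0.0117  0.0045 -0.0084  0.0147  0.0015 -0.0005  0.001 ]
```

```bash
python3 - <<'E'
from h import *
st=manip.get_state();Rt=rot(st["ee_rot"]);tip=np.array(st["position"])+Rt@[0,0,.025]
for n in("scene","side"):
    c=cam(n); print(n,proj(c,[0,0,0]),proj(c,tip+Rt@[0,.045,0]),proj(c,tip-Rt@[0,.045,0]),proj(c,[0.11,0,0]),proj(c,[-0.11,0,0]),proj(c,[0,-.11,0]),proj(c,[0,.11,0]))
    print(manip.read_camera(n)["rotation"])
E
```

```text
scene [194.68446879 128.68774884] [ 14.84749155 164.42180965] [ 43.26579977 150.43862559] [204.39124132 140.53004738] [185.77208474 117.81460719] [169.70359716 135.1899219 ] [218.61980766 122.4577134 ]
[0.76737927 0.37597771 0.23830939 0.46149588]
side [428.0151227  277.35606777] [418.93865912 107.67323967] [421.09332873 115.63787009] [388.56059348 260.73188818] [471.9320586  295.86048397] [442.82750037 256.91687918] [411.14776338 300.63086849]
[-0.28858104 -0.1726277   0.47436157  0.81357345]
```

```bash
cat >> h.py <<'E'
def tf(x,w):
    C,S=np.cos(x[2]),np.sin(x[2]); return [x[0]+C*w[0]-S*w[1],x[1]+S*w[0]+C*w[1]]
def overlay(c,x,fn,crop,scale=4,pts=()):
    im=c["color"][:,:,::-1]; x0,y0,x1,y1=crop
    im=np.ascontiguousarray(cv2.resize(im[y0:y1,x0:x1],None,fx=scale,fy=scale,interpolation=cv2.INTER_CUBIC))
    for L,z,col in(([(-.108,-.208),(.108,-.208),(.108,.208),(-.108,.208)],.05,(0,255,0)),([(-.1,-.2),(.1,-.2),(.1,.2),(-.1,.2)],.04,(255,255,0)),([(-.108,.208),(.108,.208),(.108,.332),(-.108,.332)],.051,(0,0,255)),([(-.108,-.208),(.108,-.208),(.108,.332),(-.108,.332)],.0,(255,0,0))):
        P=[(proj(c,tf(x,w)+[z])-[x0,y0]+.5)*scale-.5 for w in L]
        cv2.polylines(im,[np.array(P).round().astype(int)],True,col,1)
    for P in pts:
        q=(proj(c,P)-[x0,y0]+.5)*scale-.5; cv2.circle(im,tuple(int(t) for t in q),3,(255,0,255),-1)
    cv2.imwrite("pics/"+fn,im)
E
python3 - <<'E'
from h import *
x=[0.56440326,-0.01384252,0.09597886]
overlay(cam("scene"),x,"o1.png",(165,135,365,255))
overlay(cam("side"),x,"o2.png",(160,150,360,275))
E
```

```text
(no output)
```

View pics/o1.png

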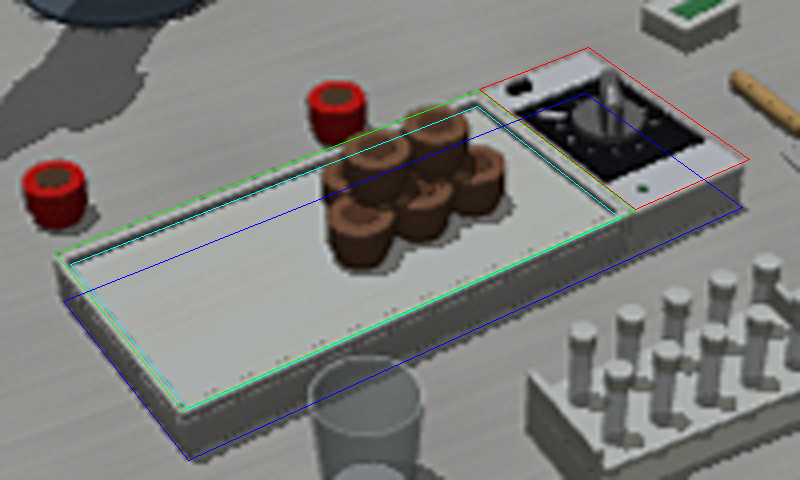

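View pics/o2.png

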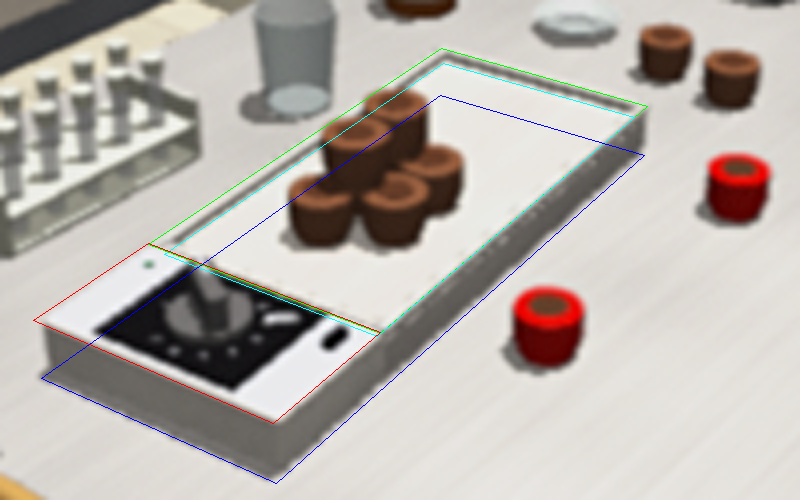

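```bash
cat >> h.py <<'E'
def yawnow():
    r=rot(manip.get_state()["ee_rot"]); return np.degrees(np.arctan2(r[1,0],r[0,0]))
def go(x,y,z,yaw=None):
    s=manip.get_state(); r=rot(s["ee_rot"]); d=r.T@(np.array([x,y,z])-np.array(s["position"])); y0=yawnow()
    t=0 if yaw is None else (y0-yaw+180)%360-180
    print("t=%.2f pos %s yaw %.1f w %.4f -> d(mm) %s turn %.1f"%(s["time_s"],np.round(s["position"],4),y0,s["width"],(d*1000).round(1),t))
E
python3 - <<'E'
from h import *
s=cam("scene");d=cam("side")
for u,v in((204,321),(209,343)): print(pix2z(s,u/1.5,v/1.5,.042))
for u,v in((489,240),(514,249)): print(pix2z(d,u/1.5,v/1.5,.042))
print(np.array(manip.read_camera("wrist")["T_tool_cam"]).round(4))
go(.53,-.24,.33,5.5)
go(.48,-.0,.36,5.5)
E
```

```text
[ 0.47970427 -0.36989043  0.042     ]
[ 0.5502857  -0.37855889  0.042     ]
[ 0.54251659 -0.36837121  0.042     ]
[ 0.46653635 -0.36233196  0.042     ]
[[-8.000e-04  9.664e-01  2.572e-01  7.110e-02]
 [ 1.000e+00  8.000e-04  1.000e-04 -0.000e+00]
 [-1.000e-04  2.572e-01 -9.664e-01 -1.367e-01]
 [ 0.000e+00  0.000e+00  0.000e+00  1.000e+00]]
t=0.80 pos [ 0.3002 -0.6046  0.2476] yaw 26.4 w 0.0871 -> d(mm) [ 368.  -224.4  -82.4] turn 20.9
t=0.80 pos [ 0.3002 -0.6046  0.2476] yaw 26.4 w 0.0871 -> d(mm) [ 429.9 -461.6 -112.4] turn 20.9
```

drive_tool:
  commands: [0.087,0.03,-0.02,-0.01,2,0.087,0.065,-0.04,-0.02,8,0.087,0.1,-0.06,-0.03,14,0.087,0.14,-0.08,-0.04,20.9,0.087,0.17,-0.1,-0.05,20.9,0.087,0.2,-0.12,-0.06,20.9,0.087,0.235,-0.14,-0.07,20.9,0.087,0.27,-0.16,-0.08,20.9,0.087,0.3,-0.18,-0.082,20.9,0.087,0.335,-0.2,-0.082,20.9,0.087,0.368,-0.224,-0.082,20.9,0.087,0.368,-0.224,-0.082,20.9]

```text
time_s: 1.8
position: [0.5348, -0.2299, 0.33]
ee_rot: [-0.003, 0.998, 0.055, 0.002]
force: [0.2, 1.7, -0.0]
width: 0.0872
```

```bash
python3 - <<'E'
from h import *
go(.50,0.05,.38,5.5)
c=cam("wrist"); save(c,"w1.png")
print(c["p"])
E
```

```text
t=1.80 pos [ 0.5348 -0.2299  0.33  ] yaw 6.3 w 0.0872 -> d(mm) [  -3.4 -282.3  -48.6] turn 0.8
[ 0.60492411 -0.22243335  0.46694821]
```

View pics/w1.png

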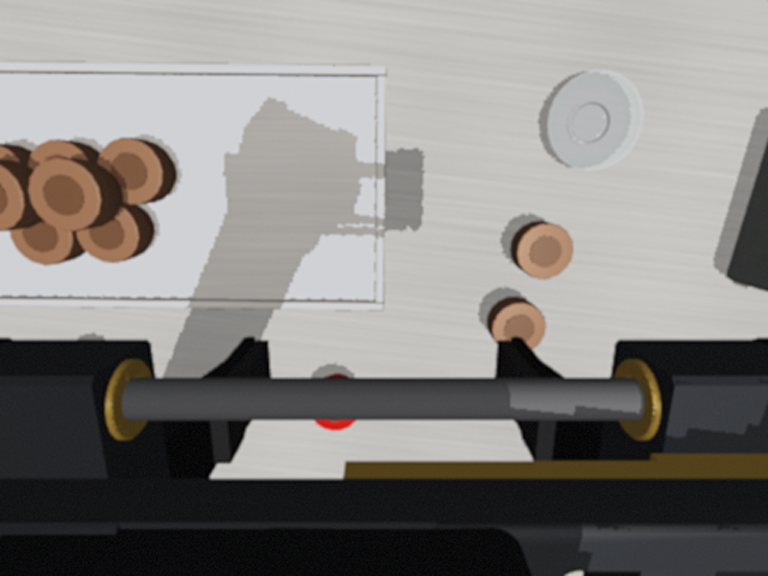

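drive_tool:
  commands: [0.087,0,-0.04,-0.007,0,0.087,0,-0.08,-0.014,0,0.087,0,-0.12,-0.021,0,0.087,0,-0.16,-0.028,0,0.087,0,-0.2,-0.035,0,0.087,0,-0.24,-0.042,0,0.087,-0.003,-0.282,-0.049,0.8,0.087,-0.003,-0.282,-0.049,0.8,0.087,-0.003,-0.282,-0.049,0.8]

```text
time_s: 2.6
position: [0.4995, 0.0475, 0.3803]
ee_rot: [-0.001, 0.999, 0.049, 0.002]
force: [-0.4, -0.8, -0.2]
width: 0.0869
```

```bash
python3 - <<'E'
from h import *
go(.50,0.05,.38,5.5)
c=cam("wrist"); save(c,"w2.png")
print(c["p"])
E
```

```text
t=2.60 pos [0.4995 0.0475 0.3803] yaw 5.6 w 0.0869 -> d(mm) [ 0.8 -2.4  0.3] turn 0.1
[0.56971401 0.05446414 0.51717282]
```

View pics/w2.png

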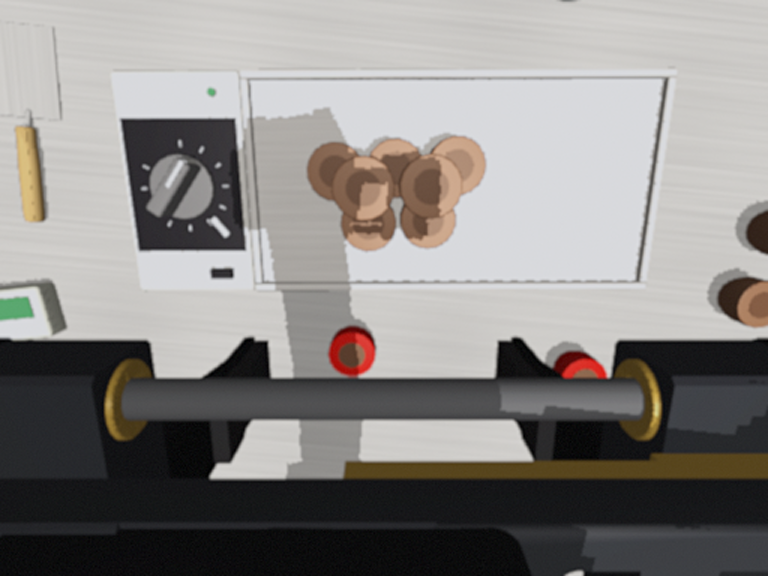

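```bash
python3 - <<'E'
from h import *
from scipy.optimize import least_squares
c=cam("wrist");save(c,"w2a.png",(70,40,330,200),3)
H=.108;m=[]
for p,w in [((674,69),(H,-.208)),((643,290),(-H,-.208)),((112,71),(H,.332)),((142,290),(-H,.332))]:
    P=pix2z(c,p[0]/1.5,p[1]/1.5,.0505);m.append((P[:2],w));print(w,P)
def f(x):
    return np.concatenate([np.array(tf(x,w))-P for P,w in m])
r=least_squares(f,[.6,0,0]); print(r.x.tolist(), r.fun.round(4))
overlay(c,r.x,"o3.png",(60,30,460,210),2)
E
```

```text
(0.108, -0.208) [ 0.69226808 -0.21172789  0.0505    ]
(-0.108, -0.208) [ 0.47925862 -0.23372157  0.0505    ]
(0.108, 0.332) [0.64200874 0.31463896 0.0505    ]
(-0.108, 0.332) [0.43021814 0.29559579 0.0505    ]
[0.5667661631896308, -0.020529174410565506, 0.09413523500168705] [ 0.0016 -0.0057 -0.0005 -0.004   0.0011  0.0055 -0.0022  0.0043]
```

View pics/o3.png

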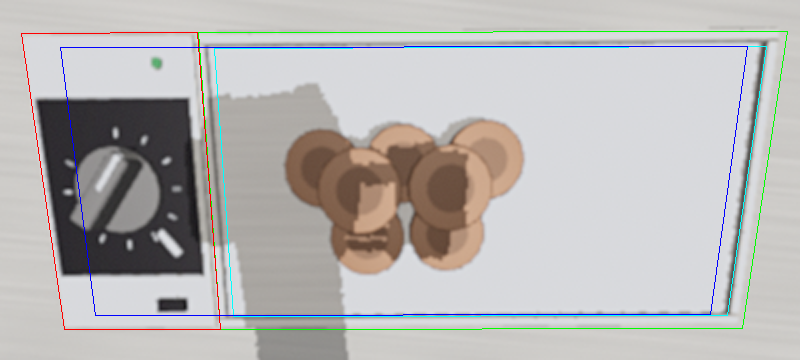

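View pics/w2a.png

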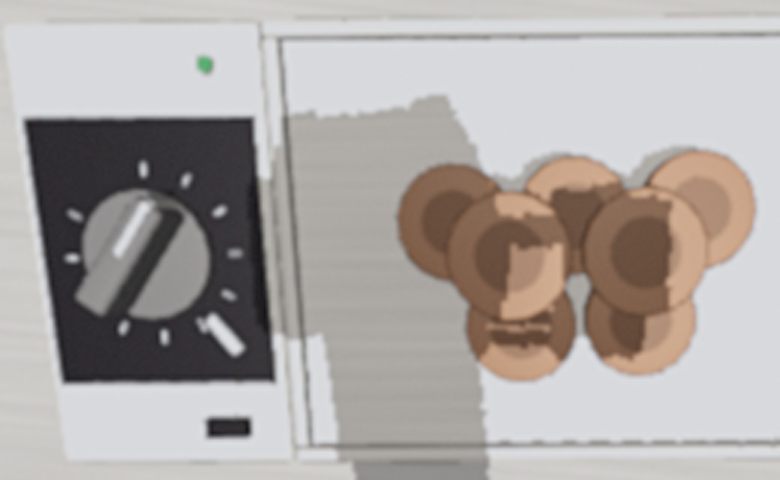

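```bash
cat >> h.py <<'E'
PL=[0.5667,-0.0205,0.0941]
def toplate(P):
    d=np.array(P[:2])-PL[:2]; C,S=np.cos(PL[2]),np.sin(PL[2]); return np.array([C*d[0]+S*d[1],-S*d[0]+C*d[1]])
E
python3 - <<'E'
from h import *
c=cam("wrist")
for n,p,z in [("T1",(510,255),.124),("T2",(645,252),.124),("B1",(452,222),.082),("B2",(575,212),.082),("B3",(700,208),.082),("B4",(522,325),.082),("B5",(640,322),.082),("dial",(147,255),.061)]:
    P=pix2z(c,70+p[0]/3,40+p[1]/3,z); print(n,P.round(4),toplate(P).round(4))
for p in [(757,300)]:
    print(pix2z(c,p[0]/1.5,p[1]/1.5,.042))
go(.5,.2,.2,5.5)
E
```

```text
T1 [0.5592 0.0687 0.124 ] [0.0009 0.0895]
T2 [0.5655 0.0122 0.124 ] [0.0019 0.0326]
B1 [0.5704 0.0985 0.082 ] [0.0148 0.1181]
B2 [0.5799 0.0422 0.082 ] [0.019  0.0612]
B3 [ 0.5868 -0.0149  0.082 ] [0.0205 0.0037]
B4 [0.5262 0.0624 0.082 ] [-0.0325  0.0864]
B5 [0.5326 0.0067 0.082 ] [-0.0314  0.0303]
dial [0.5415 0.2485 0.061 ] [2.000e-04 2.702e-01]
[ 0.47690494 -0.36574107  0.042     ]
t=2.75 pos [0.4999 0.0433 0.379 ] yaw 5.1 w 0.0869 -> d(mm) [  13.8 -155.9  179.2] turn -0.4
```

```bash
cat >> h.py <<'E'
def gp(px,py,z,pyaw=None):
    x,y=tf(PL,(px,py)); go(x,y,z,None if pyaw is None else pyaw+np.degrees(PL[2]))
E
python3 - <<'E'
from h import *
print(np.round(manip.get_state()["qpos"],2))
gp(.002,.0325,.21,-90)
gp(.002,.0325,.21,90)
E
```

```text
[ 0.15  0.11 -0.35  1.73  0.04  1.31 -1.69]
t=2.75 pos [0.4999 0.0433 0.379 ] yaw 5.1 w 0.0869 -> d(mm) [ 62.5  37.1 169.1] turn 89.7
t=2.75 pos [0.4999 0.0433 0.379 ] yaw 5.1 w 0.0869 -> d(mm) [ 62.5  37.1 169.1] turn -90.3
```

drive_tool:
  commands: [0.087,0.02,0.01,0.03,-7,0.087,0.04,0.02,0.06,-14,0.087,0.063,0.037,0.09,-21,0.087,0.063,0.037,0.1,-28,0.087,0.063,0.037,0.12,-35,0.087,0.063,0.037,0.13,-42,0.087,0.063,0.037,0.14,-49,0.087,0.063,0.037,0.15,-56,0.087,0.063,0.037,0.16,-63,0.087,0.063,0.037,0.169,-70,0.087,0.063,0.037,0.169,-77,0.087,0.063,0.037,0.169,-84]

```text
time_s: 3.75
position: [0.5657, 0.0094, 0.2085]
ee_rot: [-0.001, 0.712, 0.702, -0.0]
force: [0.6, 0.3, 0.4]
width: 0.0869
```

```bash
python3 - <<'E'
from h import *
gp(.002,.0325,.124,90)
c=cam("wrist"); save(c,"w3.png")
print(np.round(manip.get_state()["qpos"],2))
E
```

```text
t=3.75 pos [0.5657 0.0094 0.2085] yaw 89.2 w 0.0869 -> d(mm) [ 2.6  0.  84.5] turn -6.2
[ 0.34  0.39 -0.56  1.82  0.24  1.01 -0.32]
```

View pics/w3.png

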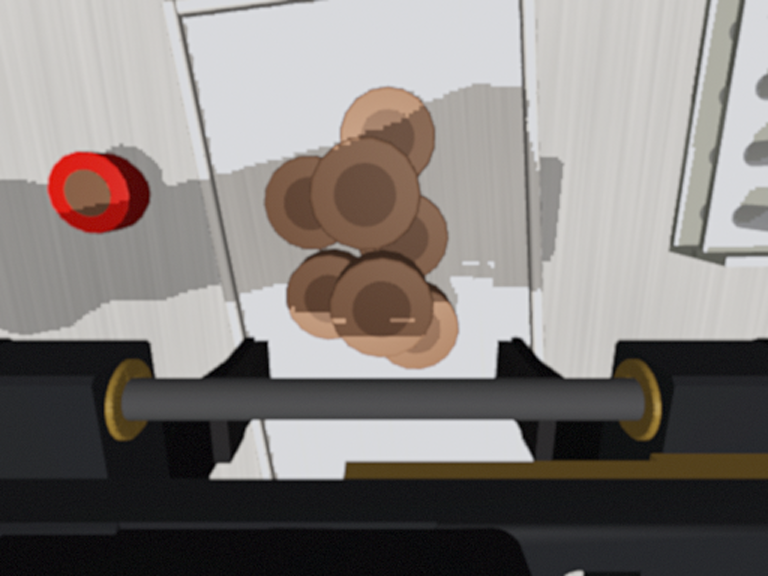

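drive_tool:
  commands: [0.087,0.003,0,0.03,-6.2,0.087,0.003,0,0.06,-6.2,0.087,0.003,0,0.084,-6.2,0.087,0.003,0,0.085,-6.2,0.04,0.003,0,0.085,-6.2,0.04,0.003,0,0.085,-6.2,0.04,0.003,0,0.085,-6.2,0.04,0.003,0,0.085,-6.2,0.04,0.003,0,0.085,-6.2,0.04,0.003,0,0.04,-6.2,0.04,0.003,0,0.0,-6.2,0.04,0.003,0,-0.02,-6.2]
  force: 30

```text
time_s: 4.8
position: [0.5678, 0.0132, 0.2338]
ee_rot: [0.002, 0.671, 0.741, 0.002]
force: [0.8, 0.0, -0.2]
width: 0.0439
```

```bash
python3 - <<'E'
from h import *
gp(-.06,-.155,.125,90)
c=cam("wrist"); save(c,"w4.png")
E
```

```text
t=4.80 pos [0.5678 0.0132 0.2338] yaw 95.6 w 0.0439 -> d(mm) [-188.2  -65.7  108.4] turn 0.2
```

View pics/w4.png

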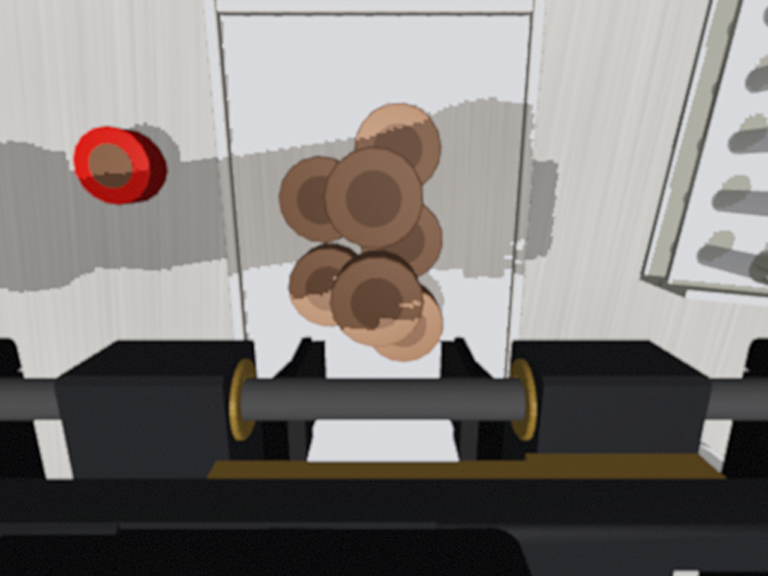

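```bash
python3 - <<'E'
from h import *
c=cam("wrist")
for n,p,z in [("T2",(378,302),.124),("T1",(374,198),.124)]:
    P=pix2z(c,p[0]/1.5,p[1]/1.5,z); print(n,P.round(4),toplate(P).round(4))
gp(.002,.0325,.124,90)
E
```

```text
T2 [0.5695 0.0136 0.124 ] [0.006  0.0337]
T1 [0.5618 0.0715 0.124 ] [0.0037 0.092 ]
t=4.90 pos [0.5689 0.0132 0.2344] yaw 95.6 w 0.0413 -> d(mm) [ -0.8  -4.4 110.4] turn 0.2
```

drive_tool:
  commands: [0.076,0,-0.002,0,0,0.076,0,-0.002,0,0,0.076,0,-0.002,0.01,0,0.076,0,-0.002,0.02,0,0.076,0,-0.002,0.03,0,0.076,0,-0.002,0.05,0,0.076,0,-0.002,0.08,0,0.076,0,-0.002,0.11,0,0.076,0,-0.002,0.11,0,0.04,0,-0.002,0.11,0,0.04,0,-0.002,0.11,0,0.04,0,-0.002,0.11,0]
  force: 30

```text
time_s: 5.9
position: [0.5691, 0.0134, 0.1259]
ee_rot: [0.004, 0.672, 0.741, 0.004]
force: [0.1, -0.7, 0.2]
width: 0.0632
```

drive_tool:
  commands: [0.04,0,0,0,0,0.04,0,0,0,0,0.04,0,0,0,0,0.04,0,0,-0.03,0,0.04,0,0,-0.07,0,0.04,0,0,-0.07,0]

```text
time_s: 6.4
position: [0.5723, 0.0146, 0.2031]
ee_rot: [0.009, 0.672, 0.741, 0.009]
force: [1.5, 0.6, 0.2]
width: 0.0536
```

```bash
python3 - <<'E'
from h import *
gp(-.06,-.155,.125,90)
c=cam("wrist"); save(c,"w5.png")
E
```

```text
t=6.40 pos [0.5723 0.0146 0.2031] yaw 95.6 w 0.0536 -> d(mm) [-189.1  -71.6   76.4] turn 0.2
```

View pics/w5.png

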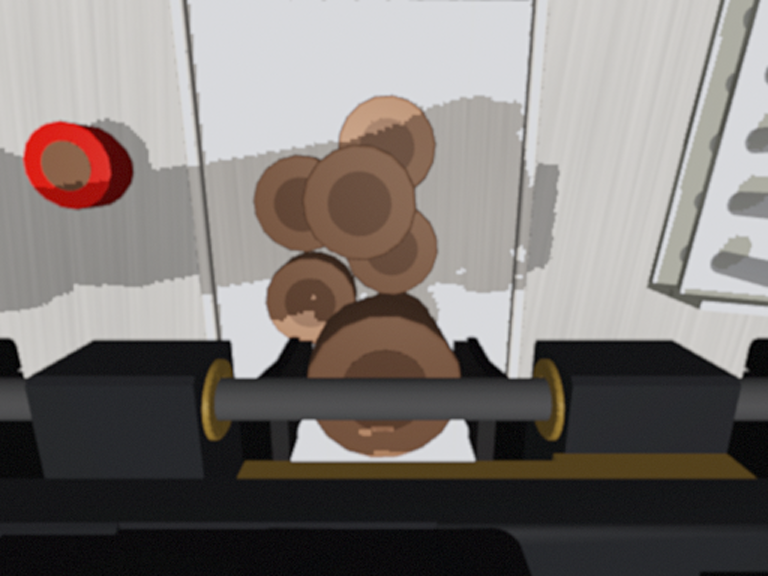

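drive_tool:
  commands: [0.04,-0.038,-0.014,0,0,0.04,-0.076,-0.028,0,0,0.04,-0.114,-0.043,0,0,0.04,-0.152,-0.058,0,0,0.04,-0.189,-0.072,0,0,0.04,-0.189,-0.072,0.03,0,0.04,-0.189,-0.072,0.065,0,0.04,-0.189,-0.072,0.09,0,0.04,-0.189,-0.072,0.09,0]

```text
time_s: 7.2
position: [0.5152, -0.1806, 0.1035]
ee_rot: [0.002, 0.672, 0.741, 0.005]
force: [-1.2, 0.7, -2.2]
width: 0.0532
```

```bash
python3 - <<'E'
from h import *
gp(-.06,-.155,.086,90);print(rot(manip.get_state()["ee_rot"])[:,2])
E
```

```text
t=7.20 pos [ 0.5152 -0.1806  0.1035] yaw 95.6 w 0.0532 -> d(mm) [-0.6  6.2 17.6] turn 0.2
[ 0.01052914  0.00459517 -0.99993401]
```

drive_tool:
  commands: [0.04,0,0.006,0.01,0,0.04,0,0.006,0.0165,0,0.04,0,0.006,0.0165,0,0.066,0,0.006,0.0165,0,0.066,0,0.006,0.0165,0,0.066,0,0.006,0.0165,0,0.074,0,0.006,0,0,0.074,0,0.006,-0.04,0,0.074,0.03,0.006,-0.08,0,0.074,0.07,0.02,-0.12,0,0.074,0.11,0.04,-0.14,0,0.074,0.11,0.04,-0.14,0]

```text
time_s: 8.2
position: [0.5441, -0.0651, 0.2484]
ee_rot: [0.005, 0.671, 0.741, 0.007]
force: [0.4, 0.8, -0.8]
width: 0.074
```

```bash
python3 - <<'E'
from h import *
gp(.002,.091,.124,90)
c=cam("wrist"); save(c,"w6.png")
E
```

```text
t=8.20 pos [ 0.5441 -0.0651  0.2484] yaw 95.6 w 0.0740 -> d(mm) [132.8  27.2 125.2] turn 0.3
```

View pics/w6.png

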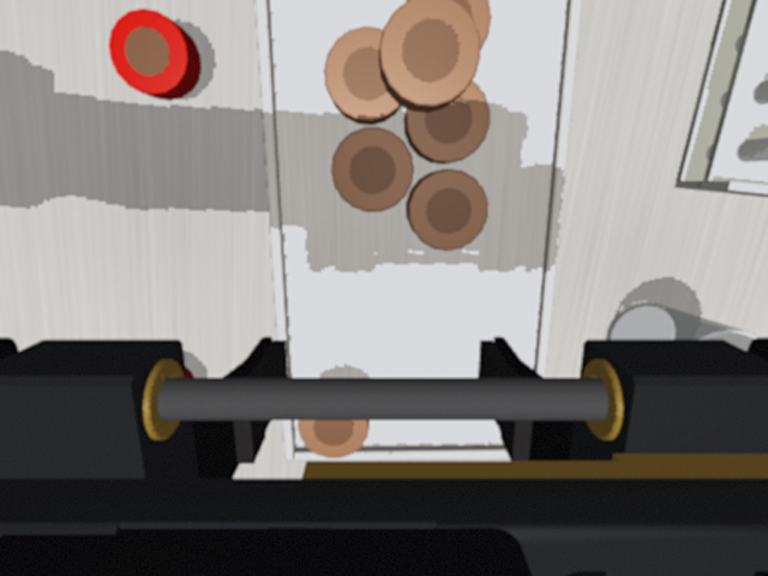

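```bash
python3 - <<'E'
from h import *
c=cam("wrist")
for n,p,z in [("T1",(430,49),.124),("B3",(448,210),.082),("B5",(372,169),.082),("B2",(447,121),.082),("B4",(366,74),.082),("placed",(334,426),.082)]:
    P=pix2z(c,p[0]/1.5,p[1]/1.5,z); print(n,P.round(4),toplate(P).round(4))
gp(.003,.091,.20,90)
E
```

```text
T1 [0.5617 0.0793 0.124 ] [0.0044 0.0998]
B3 [ 0.5904 -0.0051  0.082 ] [0.0251 0.0131]
B5 [0.5373 0.0158 0.082 ] [-0.0259  0.0389]
B2 [0.5819 0.0502 0.082 ] [0.0217 0.069 ]
B4 [0.5279 0.0719 0.082 ] [-0.0299  0.0956]
placed [ 0.5273 -0.173   0.082 ] [-0.0535 -0.1481]
t=8.30 pos [ 0.5458 -0.0616  0.2493] yaw 96.1 w 0.0736 -> d(mm) [129.5  28.2  50.4] turn 0.7
```

drive_tool:
  commands: [0.078,0.04,0.009,0.01,0,0.078,0.08,0.018,0.02,0,0.078,0.105,0.028,0.03,0.5,0.078,0.129,0.028,0.04,0.5,0.078,0.129,0.028,0.05,0.5,0.078,0.129,0.028,0.05,0.5,0.078,0.129,0.028,0.05,0.5]

```text
time_s: 8.88
position: [0.5607, 0.0681, 0.1999]
ee_rot: [0.006, 0.672, 0.74, 0.008]
force: [-0.9, -0.5, 0.4]
width: 0.0784
```

```bash
python3 - <<'E'
from h import *
gp(.002,.091,.124,90)
c=cam("wrist"); save(c,"w7.png",scale=1)
gp(.002,.091,.124,90)
print(manip.get_state()["joint_vel"])
E
```

```text
t=8.88 pos [0.5607 0.0681 0.1999] yaw 95.5 w 0.0784 -> d(mm) [ 2.  -1.8 75.9] turn 0.1
t=8.93 pos [0.5613 0.0678 0.2005] yaw 95.4 w 0.0779 -> d(mm) [ 2.4 -2.5 76.4] turn 0.0
[ 0.011169   -0.00727402 -0.00107868 -0.01101221 -0.00302616 -0.00308733
 -0.00343536]
```

View pics/w7.png

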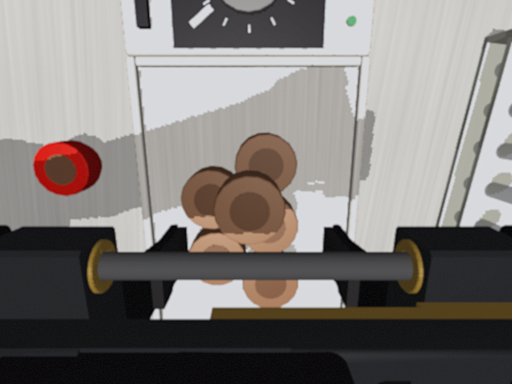

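```bash
python3 - <<'E'
from h import *
c=cam("wrist")
for n,p,z in [("T1",(250,206),.124)]:
    P=pix2z(c,*p,z); print(n,P.round(4),toplate(P).round(4))
gp(*toplate(P),.124,90)
E
```

```text
T1 [0.5595 0.0747 0.124 ] [0.0018 0.0955]
t=8.98 pos [0.5615 0.0678 0.2008] yaw 95.4 w 0.0780 -> d(mm) [ 6.9 -3.  76.8] turn 0.0
```

drive_tool:
  commands: [0.078,0.004,-0.002,0.03,0,0.078,0.004,-0.002,0.06,0,0.078,0.004,-0.002,0.077,0,0.078,0.004,-0.002,0.077,0,0.04,0.004,-0.002,0.077,0,0.04,0.004,-0.002,0.077,0,0.04,0.004,-0.002,0.077,0,0.04,0.004,-0.002,0.077,0,0.04,0.004,-0.002,0.077,0,0.04,0.004,-0.002,0.077,0,0.04,0.004,-0.002,0.077,0,0.04,0.004,-0.002,0.077,0]

```text
time_s: 9.98
position: [0.5612, 0.0719, 0.125]
ee_rot: [0.007, 0.673, 0.74, 0.009]
force: [-2.0, -1.3, 5.9]
width: 0.0532
```

drive_tool:
  commands: [0.04,0,0,-0.04,0,0.04,0,0,-0.075,0,0.04,-0.04,0.01,-0.075,0,0.04,-0.08,0.025,-0.075,0,0.04,-0.12,0.04,-0.075,0,0.04,-0.16,0.058,-0.075,0,0.04,-0.2,0.058,-0.075,0,0.04,-0.24,0.058,-0.065,0,0.04,-0.247,0.058,-0.04,0,0.04,-0.247,0.058,0.0,0,0.04,-0.247,0.058,0.0,0]

```text
time_s: 10.9
position: [0.637, -0.1701, 0.118]
ee_rot: [0.001, 0.674, 0.739, 0.005]
force: [-2.2, 0.8, -2.2]
width: 0.053
```

```bash
python3 - <<'E'
from h import *
gp(.06,-.155,.087,90);print(rot(manip.get_state()["ee_rot"])[:,2])
E
```

```text
t=10.90 pos [ 0.637  -0.1701  0.118 ] yaw 95.2 w 0.0530 -> d(mm) [ 0.4  3.8 31.1] turn -0.2
[ 0.00891192  0.00675134 -0.9999375 ]
```

drive_tool:
  commands: [0.04,0,0.003,0.015,0,0.04,0,0.003,0.031,0,0.04,0,0.003,0.032,0,0.04,0,0.003,0.032,0,0.066,0,0.003,0.032,0,0.066,0,0.003,0.032,0,0.066,0,0.003,0.032,0,0.074,0,0.003,0.01,0,0.074,0,0.003,-0.03,0,0.074,0.03,0.002,-0.07,0,0.074,0.06,-0.01,-0.11,0,0.074,0.08,-0.03,-0.13,0]

```text
time_s: 11.9
position: [0.6057, -0.0979, 0.2454]
ee_rot: [0.003, 0.674, 0.739, 0.008]
force: [0.7, -0.3, 0.9]
width: 0.0735
```

drive_tool:
  commands: [0.074,0,0,0,0,0.074,0,0,0,0,0.074,0,0,0,0,0.074,0,0,0,0]

```text
time_s: 12.23
position: [0.6053, -0.0996, 0.2443]
ee_rot: [0.002, 0.675, 0.738, 0.007]
force: [0.1, -0.5, -0.4]
width: 0.074
```

```bash
python3 - <<'E'
from h import *
c=cam("wrist"); save(c,"w8.png")
gp(.02,.004,.124,120)
gp(.02,.004,.124,60)
E
```

```text
t=12.28 pos [ 0.6053 -0.0996  0.2438] yaw 95.1 w 0.0744 -> d(mm) [ 85.6 -12.9 120.2] turn -30.3
t=12.28 pos [ 0.6053 -0.0996  0.2438] yaw 95.1 w 0.0744 -> d(mm) [ 85.6 -12.9 120.2] turn 29.7
```

View pics/w8.png

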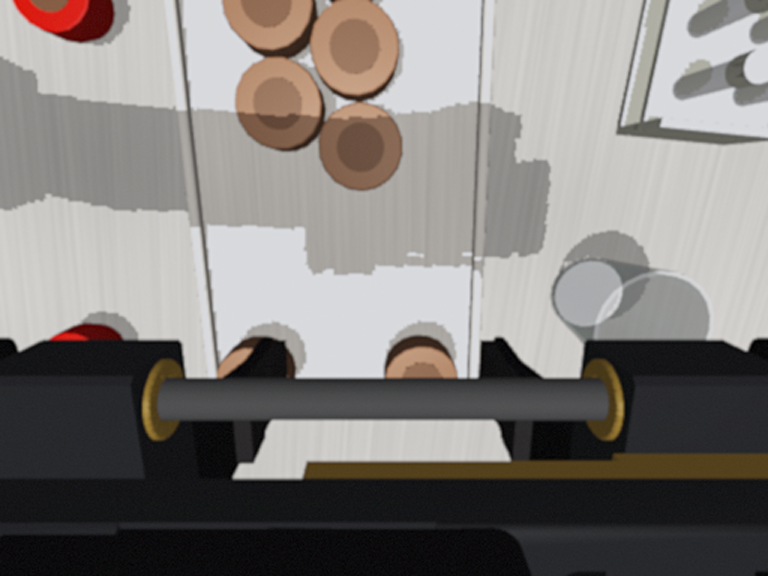

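```bash
python3 - <<'E'
from h import *
c=cam("wrist")
for n,p in [("B3",(361,146)),("B5",(279,104)),("B2",(354,46))]:
    P=pix2z(c,p[0]/1.5,p[1]/1.5,.082); print(n,P.round(4),toplate(P).round(4))
    gp(*toplate(P),.15,120)
E
```

```text
B3 [ 0.587  -0.0118  0.082 ] [0.021  0.0067]
t=12.33 pos [ 0.6053 -0.0994  0.2437] yaw 95.1 w 0.0743 -> d(mm) [ 88.3 -11.6  94.2] turn -30.3
B5 [0.5351 0.0081 0.082 ] [-0.0288  0.0315]
t=12.33 pos [ 0.6053 -0.0994  0.2437] yaw 95.1 w 0.0743 -> d(mm) [112.8 -61.5  93.7] turn -30.3
B2 [0.5785 0.0444 0.082 ] [0.0179 0.0635]
t=12.33 pos [ 0.6053 -0.0994  0.2437] yaw 95.1 w 0.0743 -> d(mm) [145.  -15.   94.5] turn -30.3
```

drive_tool:
  commands: [0.07,0.03,-0.004,0.02,-7,0.07,0.06,-0.008,0.04,-14,0.07,0.087,-0.012,0.06,-21,0.07,0.087,-0.012,0.08,-28,0.07,0.087,-0.012,0.09,-30.3,0.07,0.087,-0.012,0.09,-30.3,0.07,0.087,-0.012,0.09,-30.3,0.07,0.087,-0.012,0.09,-30.3]

```text
time_s: 13.0
position: [0.5873, -0.0139, 0.1543]
ee_rot: [0.004, 0.46, 0.888, 0.006]
force: [0.7, 0.6, 0.1]
width: 0.07
```

```bash
python3 - <<'E'
from h import *
gp(.0205,.005,.083,120)
c=cam("wrist"); save(c,"w9.png")
E
```

```text
t=13.00 pos [ 0.5873 -0.0139  0.1543] yaw 125.3 w 0.0700 -> d(mm) [ 0.6 -1.4 71.3] turn -0.1
```

View pics/w9.png

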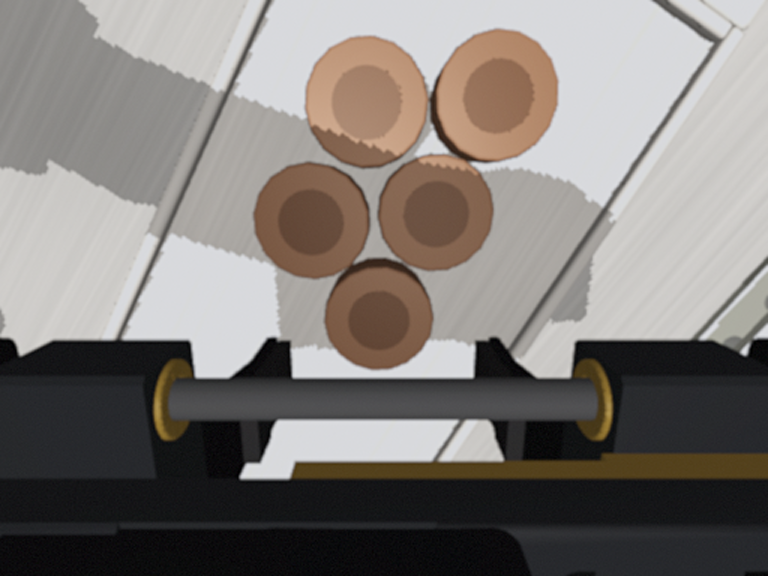

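drive_tool:
  commands: [0.07,0,0,0.03,0,0.07,0,0,0.055,0,0.07,0,0,0.07,0,0.07,0,0,0.07,0,0.04,0,0,0.07,0,0.04,0,0,0.07,0,0.04,0,0,0.07,0,0.04,0,0,0.07,0,0.04,0,0,0.07,0,0.04,0,0,0.07,0,0.04,0,0,0.04,0,0.04,0,0,0.02,0]

```text
time_s: 14.05
position: [0.5875, -0.0134, 0.1356]
ee_rot: [0.004, 0.459, 0.888, 0.007]
force: [1.4, -0.5, -0.5]
width: 0.0532
```

```bash
python3 - <<'E'
from h import *
gp(.06,-.055,.086,120)
E
```

```text
t=14.05 pos [ 0.5875 -0.0134  0.1356] yaw 125.3 w 0.0532 -> d(mm) [-71.3   2.8  49.7] turn -0.1
```

drive_tool:
  commands: [0.04,-0.035,0.001,0,0,0.04,-0.071,0.003,0,0,0.04,-0.071,0.003,0.02,0,0.04,-0.071,0.003,0.04,0,0.04,-0.071,0.003,0.049,0,0.04,-0.071,0.003,0.049,0,0.068,-0.071,0.003,0.049,0,0.068,-0.071,0.003,0.049,0,0.068,-0.071,0.003,0.049,0,0.07,-0.071,0.003,0.03,0,0.07,-0.071,0.003,-0.01,0,0.07,-0.071,0.003,-0.05,0]

```text
time_s: 15.05
position: [0.6292, -0.0698, 0.1857]
ee_rot: [0.002, 0.459, 0.888, 0.006]
force: [0.8, -0.2, 0.4]
width: 0.069
```

```bash
python3 - <<'E'
from h import *
gp(-.03,.0305,.086,120)
c=cam("wrist"); save(c,"w10.png")
E
```

```text
t=15.05 pos [ 0.6292 -0.0698  0.1857] yaw 125.3 w 0.0690 -> d(mm) [117.6 -34.5  99.5] turn -0.0
```

View pics/w10.png

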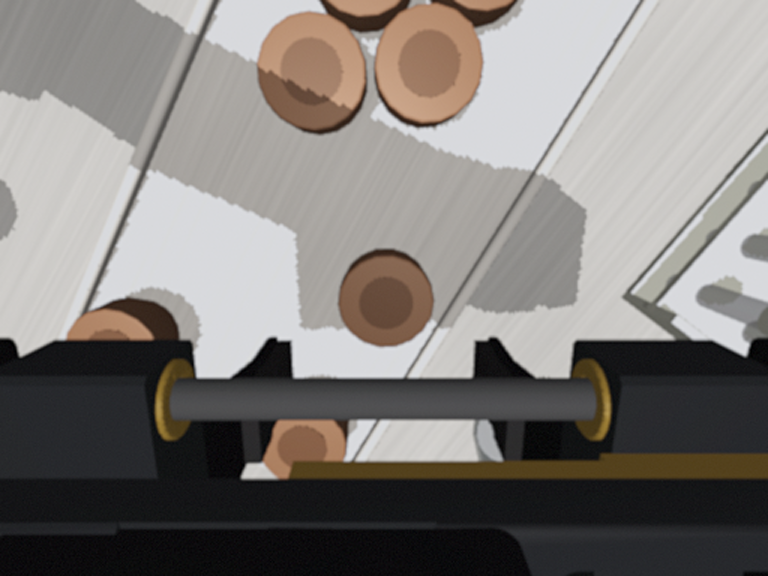

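drive_tool:
  commands: [0.07,0.03,-0.01,0,7,0.07,0.06,-0.02,0,14,0.07,0.09,-0.03,0,21,0.07,0.118,-0.035,0.01,28,0.07,0.118,-0.035,0.02,35,0.07,0.118,-0.035,0.03,42,0.07,0.118,-0.035,0.03,49,0.07,0.118,-0.035,0.03,56,0.07,0.118,-0.035,0.03,60,0.07,0.118,-0.035,0.03,60,0.07,0.118,-0.035,0.03,60]

```text
time_s: 16.02
position: [0.5384, 0.0076, 0.1642]
ee_rot: [0.004, 0.841, 0.541, 0.013]
force: [0.1, 0.3, -0.3]
width: 0.0702
```

```bash
python3 - <<'E'
from h import *
gp(-.03,.0305,.084,60)
c=cam("wrist"); save(c,"w11.png")
E
```

```text
t=16.02 pos [0.5384 0.0076 0.1642] yaw 65.5 w 0.0702 -> d(mm) [-3.8 -5.5 80.1] turn 0.1
```

View pics/w11.png

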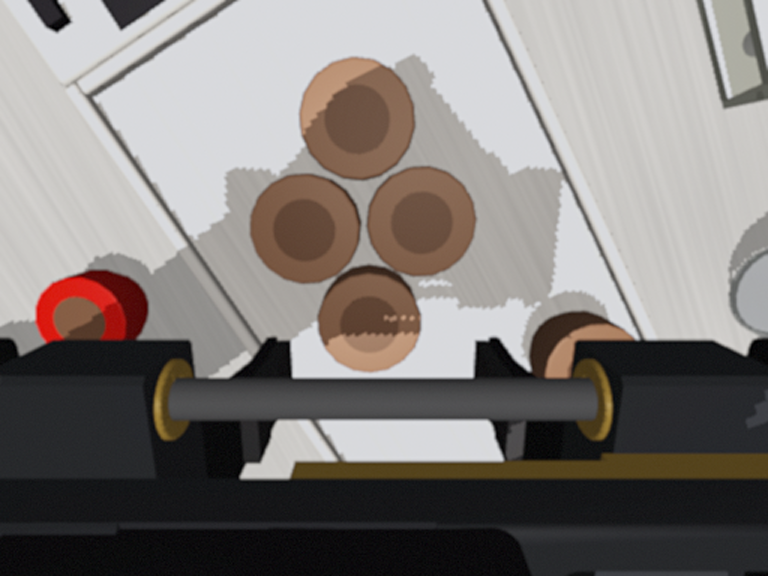

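drive_tool:
  commands: [0.07,-0.003,-0.005,0.03,0,0.07,-0.003,-0.005,0.055,0,0.07,-0.003,-0.005,0.079,0,0.07,-0.003,-0.005,0.079,0,0.04,-0.003,-0.005,0.079,0,0.04,-0.003,-0.005,0.079,0,0.04,-0.003,-0.005,0.079,0,0.04,-0.003,-0.005,0.079,0,0.04,-0.003,-0.005,0.079,0,0.04,-0.003,-0.005,0.079,0,0.04,-0.003,-0.005,0.05,0,0.04,-0.003,-0.005,0.03,0]

```text
time_s: 17.07
position: [0.5331, 0.0071, 0.1348]
ee_rot: [0.004, 0.841, 0.541, 0.013]
force: [0.5, 0.9, -1.2]
width: 0.053
```

```bash
python3 - <<'E'
from h import *
gp(-.06,-.055,.086,60);print(rot(manip.get_state()["ee_rot"])[:,2])
E
```

```text
t=17.07 pos [0.5331 0.0071 0.1348] yaw 65.5 w 0.0530 -> d(mm) [-89.6  16.5  47.6] turn 0.1
[ 0.02519099  0.00749368 -0.99965457]
```

drive_tool:
  commands: [0.04,-0.038,0.007,0,0,0.04,-0.07,0.013,0,0,0.04,-0.09,0.016,0.01,0,0.04,-0.09,0.016,0.03,0,0.04,-0.09,0.016,0.047,0,0.04,-0.09,0.016,0.047,0,0.068,-0.09,0.016,0.047,0,0.068,-0.09,0.016,0.047,0,0.068,-0.09,0.016,0.047,0,0.07,-0.09,0.016,0.03,0,0.07,-0.09,0.016,-0.01,0,0.07,-0.09,0.016,-0.05,0]

```text
time_s: 18.07
position: [0.5079, -0.0811, 0.184]
ee_rot: [0.002, 0.841, 0.541, 0.012]
force: [1.8, -0.5, 0.5]
width: 0.0696
```

```bash
python3 - <<'E'
from h import *
gp(.015,.118,.15,0)
gp(-.0325,.086,.15,0)
gp(-.0325,.086,.15,60)
c=cam("wrist"); save(c,"w12.png")
for n,p,z in [("B4",(520,325),.082)]: pass
E
```

```text
t=18.07 pos [ 0.5079 -0.0811  0.184 ] yaw 65.6 w 0.0696 -> d(mm) [188.7 -17.8  36.9] turn 60.2
t=18.07 pos [ 0.5079 -0.0811  0.184 ] yaw 65.6 w 0.0696 -> d(mm) [137.4 -43.1  35.6] turn 60.2
t=18.07 pos [ 0.5079 -0.0811  0.184 ] yaw 65.6 w 0.0696 -> d(mm) [137.4 -43.1  35.6] turn 0.2
```

View pics/w12.png

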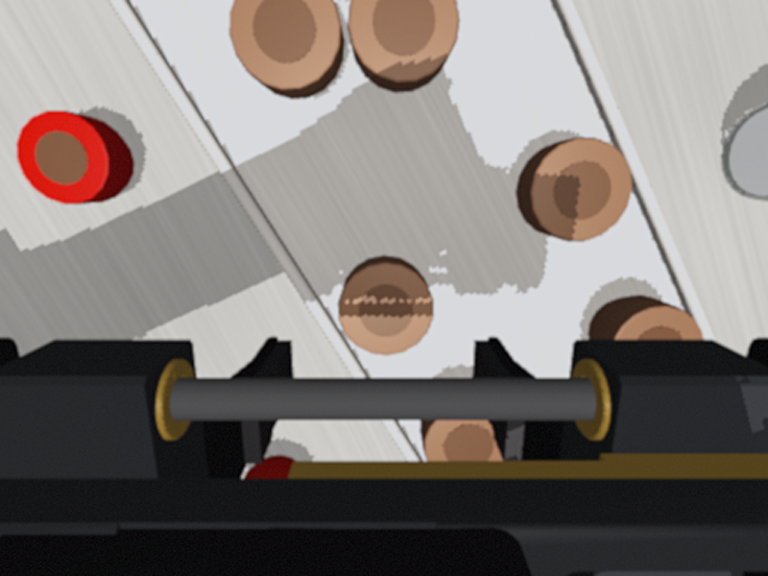

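drive_tool:
  commands: [0.07,0.03,-0.01,0,7,0.07,0.06,-0.02,0,14,0.07,0.09,-0.03,0,21,0.07,0.12,-0.04,0.0,28,0.07,0.137,-0.043,0.0,35,0.07,0.137,-0.043,0.02,42,0.07,0.137,-0.043,0.02,49,0.07,0.137,-0.043,0.02,56,0.07,0.137,-0.043,0.02,60,0.07,0.137,-0.043,0.02,60,0.07,0.137,-0.043,0.02,60]

```text
time_s: 19.03
position: [0.5315, 0.0618, 0.1746]
ee_rot: [-0.002, 0.999, 0.05, 0.019]
force: [-0.0, 0.1, 0.5]
width: 0.07
```

```bash
python3 - <<'E'
from h import *
gp(-.0325,.086,.084,0)
c=cam("wrist"); save(c,"w13.png")
print(np.round(manip.get_state()["qpos"],2))
E
```

```text
t=19.03 pos [0.5315 0.0618 0.1746] yaw 5.7 w 0.0700 -> d(mm) [-8.7 -0.6 90.3] turn 0.3
[ 0.08  0.33 -0.33  1.95  0.15  0.84 -1.8 ]
```

View pics/w13.png

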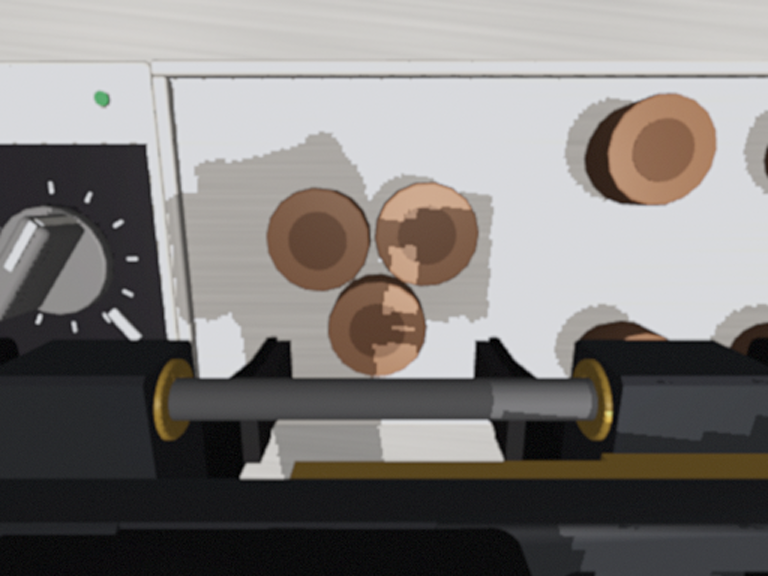

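drive_tool:
  commands: [0.07,-0.004,-0.002,0.03,0,0.07,-0.008,-0.002,0.06,0,0.07,-0.009,-0.002,0.09,0,0.07,-0.009,-0.002,0.09,0,0.04,-0.009,-0.002,0.09,0,0.04,-0.009,-0.002,0.09,0,0.04,-0.009,-0.002,0.09,0,0.04,-0.009,-0.002,0.09,0,0.04,-0.009,-0.002,0.09,0,0.04,-0.009,-0.002,0.09,0,0.04,-0.009,-0.002,0.06,0,0.04,-0.009,-0.002,0.05,0]

```text
time_s: 20.08
position: [0.5255, 0.0634, 0.1269]
ee_rot: [-0.002, 0.999, 0.05, 0.021]
force: [1.6, -0.0, -0.6]
width: 0.0529
```

```bash
python3 - <<'E'
from h import *
gp(-.06,.155,.086,0);print(rot(manip.get_state()["ee_rot"])[:,2])
E
```

```text
t=20.08 pos [0.5255 0.0634 0.1269] yaw 5.7 w 0.0529 -> d(mm) [-28.2 -67.6  39.9] turn 0.3
[ 0.04196434  0.00604377 -0.99910083]
```

drive_tool:
  commands: [0.04,-0.014,-0.034,0,0,0.04,-0.028,-0.068,0,0,0.04,-0.028,-0.068,0.02,0,0.04,-0.028,-0.068,0.039,0,0.04,-0.028,-0.068,0.039,0,0.04,-0.028,-0.068,0.039,0,0.068,-0.028,-0.068,0.039,0,0.068,-0.028,-0.068,0.039,0,0.068,-0.028,-0.068,0.039,0,0.07,-0.028,-0.068,0.02,0,0.07,-0.028,-0.068,-0.02,0,0.07,-0.028,-0.068,-0.05,0]

```text
time_s: 21.08
position: [0.4888, 0.1279, 0.1777]
ee_rot: [-0.002, 0.999, 0.049, 0.021]
force: [1.6, 0.6, 0.7]
width: 0.0692
```

```bash
python3 - <<'E'
from h import *
gp(.015,.118,.15,90)
c=cam("wrist"); save(c,"w14.png")
E
```

```text
t=21.08 pos [0.4888 0.1279 0.1777] yaw 5.7 w 0.0692 -> d(mm) [77.2 37.5 30.9] turn -89.7
```

View pics/w14.png

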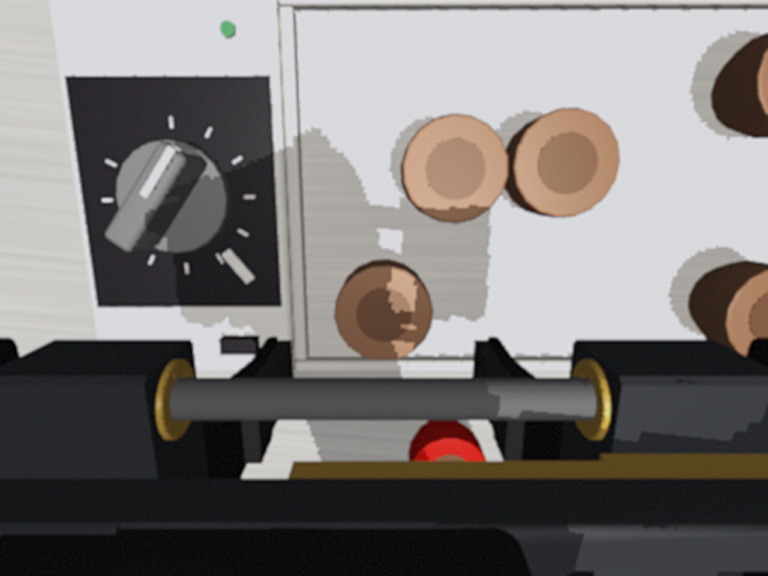

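drive_tool:
  commands: [0.07,0.025,0.012,0,-7,0.07,0.05,0.025,0,-14,0.07,0.077,0.038,0,-21,0.07,0.077,0.038,0.0,-28,0.07,0.077,0.038,0.0,-35,0.07,0.077,0.038,0.015,-42,0.07,0.077,0.038,0.015,-49,0.07,0.077,0.038,0.015,-56,0.07,0.077,0.038,0.015,-59.7,0.07,0.077,0.038,0.015,-59.7,0.07,0.077,0.038,0.015,-59.7]

```text
time_s: 22.05
position: [0.5734, 0.0986, 0.1728]
ee_rot: [0.011, 0.842, 0.539, 0.025]
force: [0.4, -0.7, 0.3]
width: 0.07
```

```bash
python3 - <<'E'
from h import *
gp(.015,.118,.085,60)
c=cam("wrist"); save(c,"w15.png")
print(rot(manip.get_state()["ee_rot"])[:,2])
E
```

```text
t=22.05 pos [0.5734 0.0986 0.1728] yaw 65.2 w 0.0700 -> d(mm) [-4.1 -6.5 87.5] turn -0.1
[ 0.05371106  0.0087519  -0.99851817]
```

View pics/w15.png

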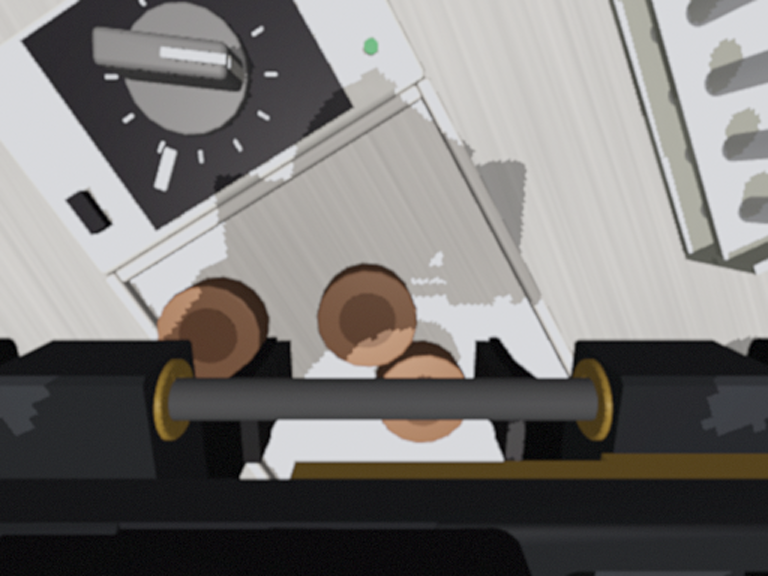

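drive_tool:
  commands: [0.07,-0.002,-0.004,0.03,0,0.07,-0.004,-0.006,0.06,0,0.07,-0.004,-0.0065,0.086,0,0.07,-0.004,-0.0065,0.087,0,0.04,-0.004,-0.0065,0.087,0,0.04,-0.004,-0.0065,0.087,0,0.04,-0.004,-0.0065,0.087,0,0.04,-0.004,-0.0065,0.087,0,0.04,-0.004,-0.0065,0.087,0,0.04,-0.004,-0.0065,0.087,0,0.04,-0.004,-0.0065,0.06,0,0.04,-0.004,-0.0065,0.05,0]

```text
time_s: 23.1
position: [0.5694, 0.0986, 0.1247]
ee_rot: [0.011, 0.842, 0.539, 0.026]
force: [1.4, 0.1, -0.7]
width: 0.0529
```

```bash
python3 - <<'E'
from h import *
gp(.06,.155,.087,60);print(rot(manip.get_state()["ee_rot"])[:,2])
E
```

```text
t=23.10 pos [0.5694 0.0986 0.1247] yaw 65.3 w 0.0529 -> d(mm) [53.6 19.6 40.4] turn -0.1
[ 0.05641464  0.00930783 -0.99836404]
```

drive_tool:
  commands: [0.04,0.027,0.01,0,0,0.04,0.053,0.02,0,0,0.04,0.053,0.02,0.02,0,0.04,0.053,0.02,0.04,0,0.04,0.053,0.02,0.04,0,0.04,0.053,0.02,0.04,0,0.068,0.053,0.02,0.04,0,0.068,0.053,0.02,0.04,0,0.068,0.053,0.02,0.04,0,0.07,0.053,0.02,0.02,0,0.07,0.053,0.02,-0.02,0,0.07,0.03,0.02,-0.06,0]

```text
time_s: 24.1
position: [0.598, 0.123, 0.1844]
ee_rot: [0.01, 0.841, 0.541, 0.028]
force: [1.2, 0.0, 1.5]
width: 0.0696
```

```bash
python3 - <<'E'
from h import *
gp(.018,.063,.15,60)
c=cam("wrist"); save(c,"w16.png")
E
```

```text
t=24.10 pos [0.598  0.123  0.1844] yaw 65.6 w 0.0696 -> d(mm) [-81.1  13.7  32.1] turn 0.2
```

View pics/w16.png

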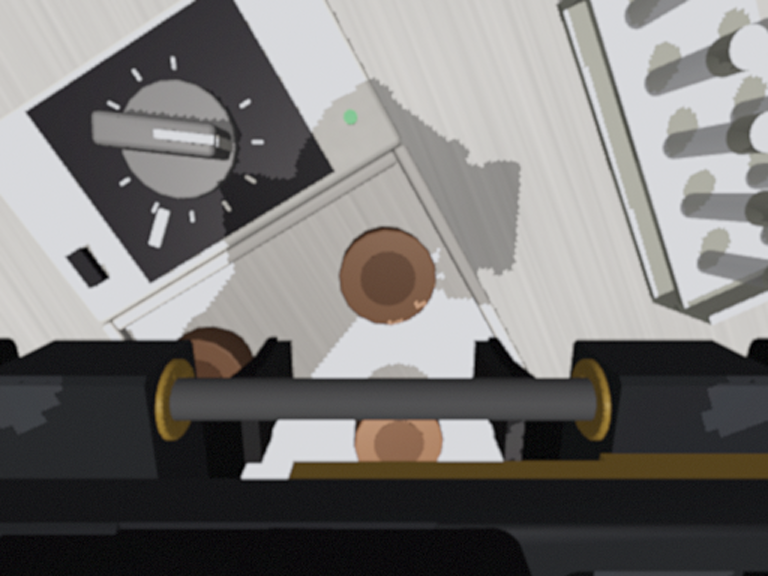

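```bash
python3 - <<'E'
from h import *
c=cam("wrist")
for n,p in [("B2",(398,441)),("B1p",(388,277))]:
    P=pix2z(c,p[0]/1.5,p[1]/1.5,.082); print(n,P.round(4),toplate(P).round(4))
gp(.017,.062,.085,60)
E
```

```text
B2 [0.5802 0.0362 0.082 ] [0.0188 0.0551]
B1p [0.6173 0.1311 0.082 ] [0.0646 0.1462]
t=24.20 pos [0.6005 0.1176 0.1894] yaw 65.1 w 0.0699 -> d(mm) [-81.2   5.  101.9] turn -0.3
```

drive_tool:
  commands: [0.078,-0.041,0.003,0.02,0,0.078,-0.083,0.006,0.03,0,0.078,-0.083,0.006,0.05,0,0.078,-0.083,0.006,0.08,0,0.078,-0.083,0.006,0.101,0,0.078,-0.083,0.006,0.101,0,0.04,-0.083,0.006,0.101,0,0.04,-0.083,0.006,0.101,0,0.04,-0.083,0.006,0.101,0,0.04,-0.083,0.006,0.101,0,0.04,-0.083,0.006,0.101,0,0.04,-0.083,0.006,0.101,0]

```text
time_s: 25.2
position: [0.5783, 0.0412, 0.0872]
ee_rot: [0.015, 0.843, 0.538, 0.032]
force: [-1.5, 0.7, 5.3]
width: 0.0535
```

```bash
python3 - <<'E'
from h import *
gp(.06,.055,.087,60);print(rot(manip.get_state()["ee_rot"])[:,2])
E
```

```text
t=25.20 pos [0.5783 0.0412 0.0872] yaw 65.1 w 0.0535 -> d(mm) [16.9 39.4  3.1] turn -0.3
[ 0.06885929  0.00929165 -0.99758311]
```

drive_tool:
  commands: [0.04,0,0,-0.02,0,0.04,0.01,0.02,-0.03,0,0.04,0.017,0.039,-0.03,0,0.04,0.017,0.039,-0.02,0,0.04,0.017,0.039,0.002,0,0.04,0.017,0.039,0.002,0,0.068,0.017,0.039,0.002,0,0.068,0.017,0.039,0.002,0,0.068,0.017,0.039,0.002,0,0.072,0.017,0.039,-0.04,0,0.072,0.017,0.039,-0.075,0,0.072,0.017,0.039,-0.1,0]

```text
time_s: 26.2
position: [0.6142, 0.0397, 0.1932]
ee_rot: [0.015, 0.842, 0.538, 0.033]
force: [-0.5, 0.2, 0.6]
width: 0.0715
```

```bash
python3 - <<'E'
from h import *
print(rot(manip.get_state()["ee_rot"])[:,2])
c=cam("wrist"); save(c,"w17.png")
go(.475,-.365,.18,5.5)
c=cam("scene"); save(c,"s17.png")
c=cam("side"); save(c,"si17.png")
print(manip.get_state()["position"],rot(manip.get_state()["ee_rot"])[:,2],manip.get_state()["joint_vel"])
print(np.round(manip.get_state()["qpos"],2))
E
```

```text
[ 0.07166777  0.00972393 -0.99738116]
t=26.25 pos [0.6166 0.0403 0.1981] yaw 65.2 w 0.0717 -> d(mm) [-427.7   41.5    2.7] turn 59.7
[0.61487942 0.03952546 0.19290645] [ 0.07420718  0.00916396 -0.99720074] [-0.00727804  0.04754375  0.02433919  0.05138504  0.00594862 -0.00317099
 -0.00487952]
[ 0.27  0.45 -0.54  1.77  0.29  0.93 -0.82]
```

View pics/s17.png

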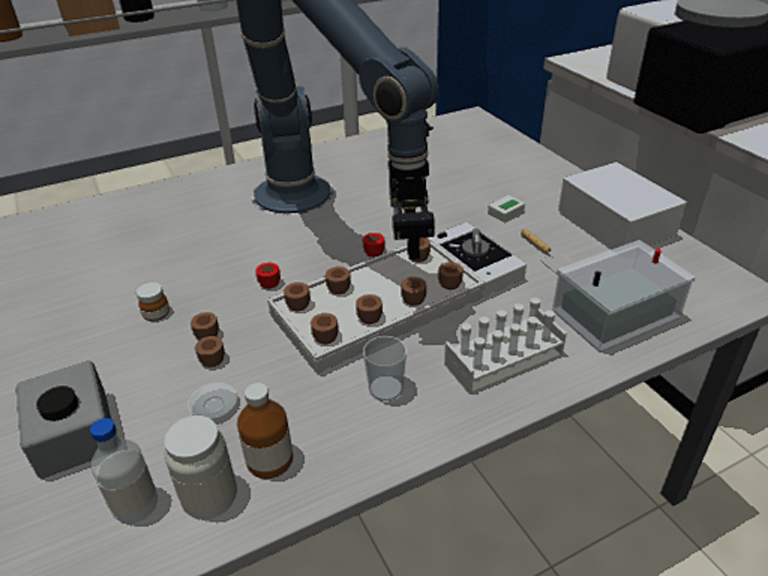

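drive_tool:
  commands: [0.078,-0.04,0.004,0,5,0.078,-0.08,0.008,0,10,0.078,-0.12,0.012,0,16,0.078,-0.16,0.016,0,22,0.078,-0.2,0.02,0,28,0.078,-0.24,0.024,0,34,0.078,-0.28,0.028,0,40,0.078,-0.32,0.032,0,46,0.078,-0.36,0.036,0,52,0.078,-0.4,0.04,0,59.7,0.078,-0.428,0.0415,0,59.7,0.078,-0.428,0.0415,0,59.7]

```text
time_s: 27.35
position: [0.4672, -0.3733, 0.1766]
ee_rot: [-0.002, 0.999, 0.041, 0.035]
force: [-0.3, -0.1, -0.6]
width: 0.0785
```

drive_tool:
  commands: [0.078,0,0,0,0,0.078,0,0,0,0,0.078,0,0,0,0]

```text
time_s: 27.6
position: [0.4672, -0.372, 0.1759]
ee_rot: [-0.002, 0.999, 0.042, 0.034]
force: [-0.2, -0.5, -0.3]
width: 0.0778
```

```bash
python3 - <<'E'
from h import *
go(.475,-.365,.044,5.5)
print(rot(manip.get_state()["ee_rot"])[:,2])
c=cam("wrist"); save(c,"w18.png")
E
```

```text
t=27.60 pos [ 0.4672 -0.372   0.1759] yaw 4.8 w 0.0778 -> d(mm) [ -0.7  -6.  132.1] turn -0.7
[ 0.06817015  0.00772515 -0.9976438 ]
```

View pics/w18.png

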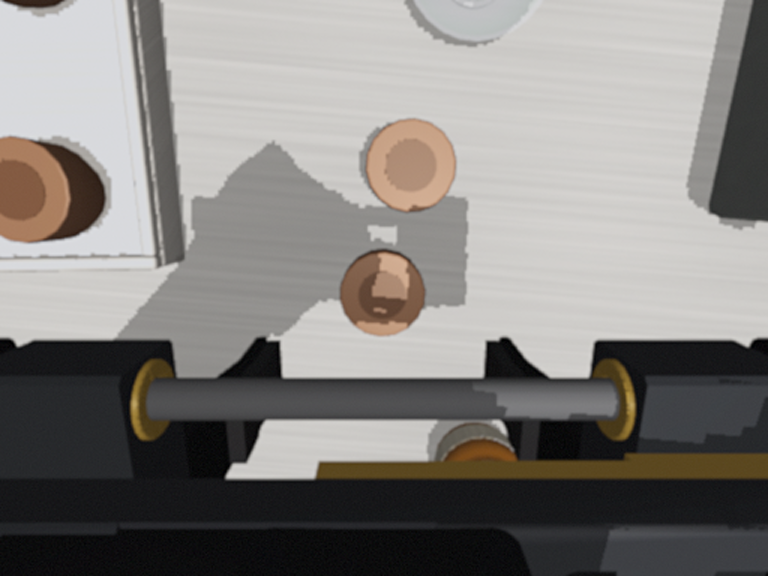

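```bash
python3 - <<'E'
from h import *
c=cam("wrist")
for n,p in [("S1",(383,292)),("S2",(411,165)),("jar",(482,450)),("plc",(17,190))]:
    z=.082 if n=="plc" else .042
    P=pix2z(c,p[0]/1.5,p[1]/1.5,z); print(n,P.round(4),toplate(P).round(4)); go(P[0],P[1],.044)
E
```

```text
S1 [ 0.478  -0.3706  0.042 ] [-0.1212 -0.3402]
t=27.70 pos [ 0.468  -0.3716  0.1764] yaw 4.9 w 0.0779 -> d(mm) [  0.9  -0.  132.8] turn 0.0
S2 [ 0.5549 -0.3806  0.042 ] [-0.0455 -0.3574]
t=27.70 pos [ 0.468  -0.3716  0.1764] yaw 4.9 w 0.0779 -> d(mm) [ 76.5  16.5 138.1] turn 0.0
jar [ 0.3774 -0.4449  0.042 ] [-0.2284 -0.4048]
t=27.70 pos [ 0.468  -0.3716  0.1764] yaw 4.9 w 0.0779 -> d(mm) [-105.5   65.5  125.3] turn 0.0
plc [ 0.5223 -0.1805  0.082 ] [-0.0592 -0.1551]
t=27.70 pos [ 0.468  -0.3716  0.1764] yaw 4.9 w 0.0779 -> d(mm) [  60.9 -185.7  137.3] turn 0.0
```

drive_tool:
  commands: [0.078,0,-0.001,0.04,0,0.078,0,-0.001,0.08,0,0.078,0,-0.001,0.11,0,0.078,0,-0.001,0.13,0,0.078,0,-0.001,0.132,0,0.04,0,-0.001,0.132,0,0.04,0,-0.001,0.132,0,0.04,0,-0.001,0.132,0,0.04,0,-0.001,0.132,0,0.04,0,-0.001,0.132,0,0.04,0,-0.001,0.132,0,0.04,0,-0.001,0.132,0]

```text
time_s: 28.7
position: [0.4778, -0.3703, 0.0464]
ee_rot: [-0.001, 0.998, 0.042, 0.036]
force: [-0.8, 0.3, 7.4]
width: 0.0532
```

```bash
python3 - <<'E'
from h import *
print(rot(manip.get_state()["ee_rot"])[:,2])
gp(-.06,.055,.16,0)
gp(.0,.0,.16,0)
E
```

```text
[ 0.07129071  0.00557494 -0.99744   ]
t=28.70 pos [ 0.4778 -0.3703  0.0464] yaw 4.8 w 0.0532 -> d(mm) [  65.6 -395.4 -109.4] turn -0.5
t=28.70 pos [ 0.4778 -0.3703  0.0464] yaw 4.8 w 0.0532 -> d(mm) [ 126. -341. -105.] turn -0.5
```

drive_tool:
  commands: [0.04,0,0,-0.04,0,0.04,0,0,-0.08,0,0.04,0,-0.03,-0.11,0,0.04,0.01,-0.07,-0.115,0,0.04,0.018,-0.11,-0.115,0,0.04,0.026,-0.15,-0.115,0,0.04,0.034,-0.19,-0.115,0,0.04,0.042,-0.23,-0.113,0,0.04,0.05,-0.27,-0.113,0,0.04,0.056,-0.31,-0.113,0,0.04,0.06,-0.35,-0.113,0,0.04,0.066,-0.39,-0.11,-0.5]

```text
time_s: 29.7
position: [0.5022, 0.0249, 0.1613]
ee_rot: [-0.001, 0.998, 0.046, 0.036]
force: [0.5, -0.6, -0.9]
width: 0.0531
```

drive_tool:
  commands: [0.04,0,0,0,0,0.04,0,0,0,0,0.04,0,0,0,0]

```text
time_s: 29.95
position: [0.502, 0.0245, 0.1613]
ee_rot: [-0.001, 0.998, 0.047, 0.036]
force: [0.0, -0.6, -0.3]
width: 0.0531
```

```bash
python3 - <<'E'
from h import *
print(rot(manip.get_state()["ee_rot"])[:,2])
gp(-.06,.055,.088,0)
c=cam("wrist"); save(c,"w19.png")
E
```

```text
[ 0.07216198  0.00447189 -0.9973829 ]
t=29.95 pos [0.502  0.0245 0.1613] yaw 5.4 w 0.0531 -> d(mm) [-5.1 -4.3 73.1] turn -0.0
```

View pics/w19.png

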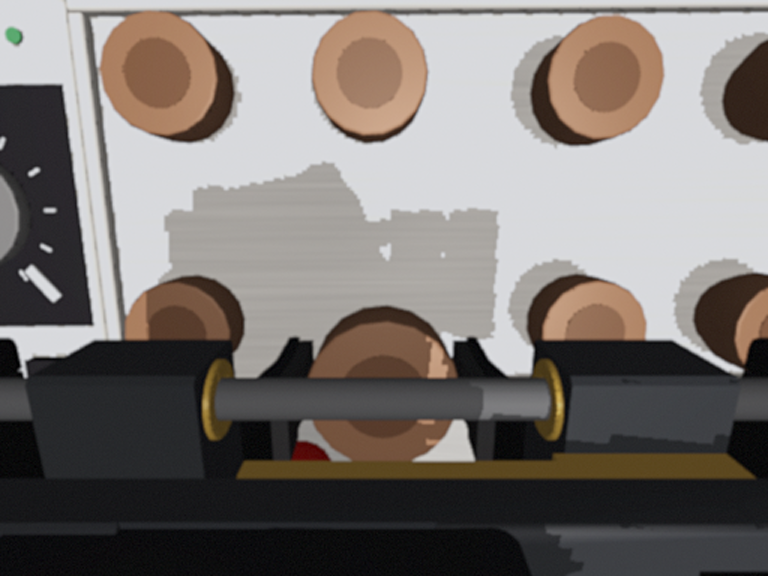

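drive_tool:
  commands: [0.04,-0.005,-0.004,0.03,0,0.04,-0.005,-0.004,0.06,0,0.04,-0.005,-0.004,0.0735,0,0.04,-0.005,-0.004,0.0735,0,0.04,-0.005,-0.004,0.0735,0,0.068,-0.005,-0.004,0.0735,0,0.068,-0.005,-0.004,0.0735,0,0.068,-0.005,-0.004,0.0735,0,0.074,-0.005,-0.004,0.05,0,0.074,-0.005,-0.004,0.01,0,0.074,-0.005,-0.004,-0.01,0,0.074,-0.005,-0.004,-0.01,0]

```text
time_s: 31.0
position: [0.499, 0.0274, 0.176]
ee_rot: [-0.0, 0.998, 0.045, 0.041]
force: [0.4, 0.1, -0.3]
width: 0.0734
```

```bash
python3 - <<'E'
from h import *
print(rot(manip.get_state()["ee_rot"])[:,2])
go(.5455,-.376,.17,5.4)
c=cam("wrist"); save(c,"w20.png")
E
```

```text
[ 0.08232454  0.00441995 -0.99659577]
t=31.00 pos [0.499  0.0274 0.176 ] yaw 5.2 w 0.0734 -> d(mm) [  9.1 405.9   8. ] turn -0.2
```

View pics/w20.png

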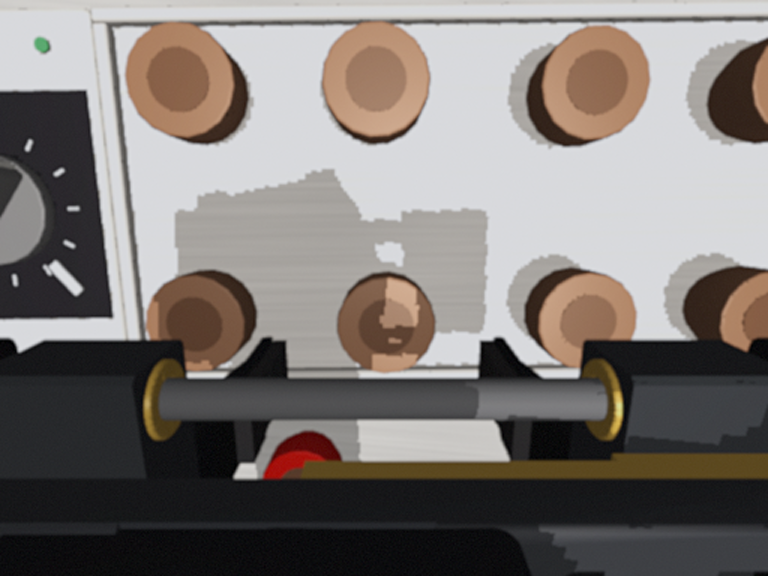

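drive_tool:
  commands: [0.078,0,0.04,0,0,0.078,0,0.08,0,0,0.078,0,0.12,0,0,0.078,0,0.16,0,0,0.078,0,0.2,0,0,0.078,0,0.24,0,0,0.078,0,0.28,0,0,0.078,0.003,0.32,0,0,0.078,0.009,0.36,0,0,0.078,0.009,0.395,0.005,0,0.078,0.009,0.406,0.008,0,0.078,0.009,0.406,0.008,0]

```text
time_s: 32.05
position: [0.5417, -0.3807, 0.165]
ee_rot: [-0.0, 0.998, 0.042, 0.038]
force: [-0.7, -0.1, 0.5]
width: 0.0777
```

drive_tool:
  commands: [0.078,0,0,0,0,0.078,0,0,0,0,0.078,0,0,0,0]

```text
time_s: 32.3
position: [0.5417, -0.3787, 0.1646]
ee_rot: [-0.001, 0.998, 0.043, 0.037]
force: [-0.3, -0.9, 0.4]
width: 0.0779
```

```bash
python3 - <<'E'
from h import *
go(.549,-.376,.044,5.5)
print(rot(manip.get_state()["ee_rot"])[:,2])
c=cam("wrist"); save(c,"w21.png")
E
```

```text
t=32.30 pos [ 0.5417 -0.3787  0.1646] yaw 5.0 w 0.0779 -> d(mm) [ -1.5  -2.2 120.8] turn -0.5
[ 0.07412595  0.00498517 -0.99723643]
```

View pics/w21.png

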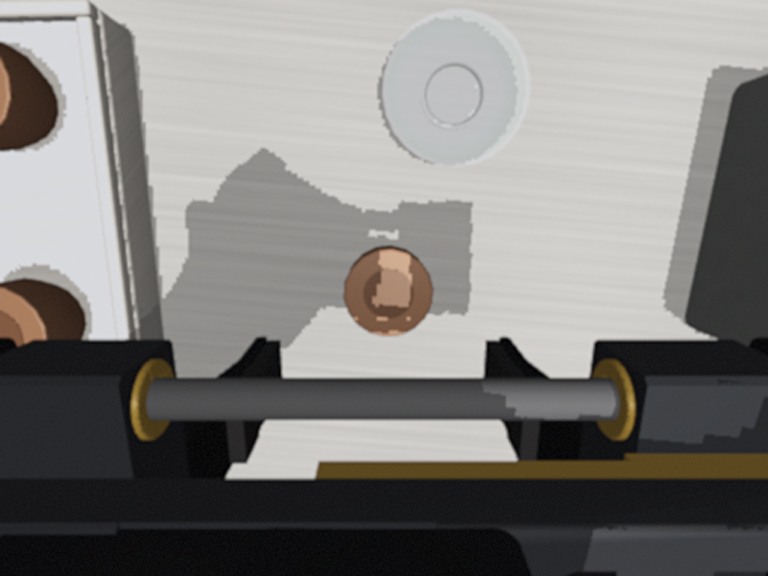

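```bash
python3 - <<'E'
from h import *
c=cam("wrist")
for n,p in [("S2",(389,291))]:
    P=pix2z(c,p[0]/1.5,p[1]/1.5,.042); print(n,P.round(4)); go(P[0],P[1],.044)
E
```

```text
S2 [ 0.5561 -0.3814  0.042 ]
t=32.40 pos [ 0.5422 -0.379   0.1653] yaw 5.0 w 0.0781 -> d(mm) [  4.5   3.3 122. ] turn 0.0
```

drive_tool:
  commands: [0.078,0.003,0.002,0.04,0,0.078,0.003,0.002,0.08,0,0.078,0.003,0.002,0.105,0,0.078,0.003,0.002,0.12,0,0.078,0.003,0.002,0.122,0,0.04,0.003,0.002,0.122,0,0.04,0.003,0.002,0.122,0,0.04,0.003,0.002,0.122,0,0.04,0.003,0.002,0.122,0,0.04,0.003,0.002,0.122,0,0.04,0.003,0.002,0.122,0,0.04,0.003,0.002,0.122,0]

```text
time_s: 33.4
position: [0.5552, -0.3808, 0.0455]
ee_rot: [0.0, 0.998, 0.043, 0.039]
force: [-0.6, -0.3, 4.8]
width: 0.0528
```

```bash
python3 - <<'E'
from h import *
gp(.0,.0,.17,0)
print(np.round(manip.get_state()["qpos"],2))
E
```

```text
t=33.40 pos [ 0.5552 -0.3808  0.0455] yaw 5.0 w 0.0528 -> d(mm) [  52.1 -357.5 -122.3] turn -0.4
[ 0.7   0.66 -0.2   1.73  0.13  0.69 -1.03]
```

drive_tool:
  commands: [0.04,0,0,-0.04,0,0.04,0,0,-0.08,0,0.04,0,-0.02,-0.12,0,0.04,0.01,-0.055,-0.125,0,0.04,0.018,-0.095,-0.125,0,0.04,0.024,-0.135,-0.125,0,0.04,0.03,-0.175,-0.125,0,0.04,0.036,-0.215,-0.125,0,0.04,0.042,-0.255,-0.125,0,0.04,0.048,-0.295,-0.125,0,0.04,0.052,-0.335,-0.122,0,0.04,0.052,-0.356,-0.122,0]

```text
time_s: 34.4
position: [0.5663, -0.0157, 0.1698]
ee_rot: [-0.001, 0.998, 0.046, 0.039]
force: [0.0, 1.0, -1.3]
width: 0.0529
```

drive_tool:
  commands: [0.04,0,0,0,0,0.04,0,0,0,0,0.04,0,0,0,0]

```text
time_s: 34.65
position: [0.5663, -0.0169, 0.1698]
ee_rot: [-0.001, 0.998, 0.046, 0.039]
force: [-0.4, -0.5, -0.5]
width: 0.0532
```

```bash
python3 - <<'E'
from h import *
gp(.0,.0,.0875,0)
c=cam("wrist"); save(c,"w22.png")
E
```

```text
t=34.65 pos [ 0.5663 -0.0169  0.1698] yaw 5.3 w 0.0532 -> d(mm) [-6.3  3.4 82.1] turn -0.1
```

View pics/w22.png

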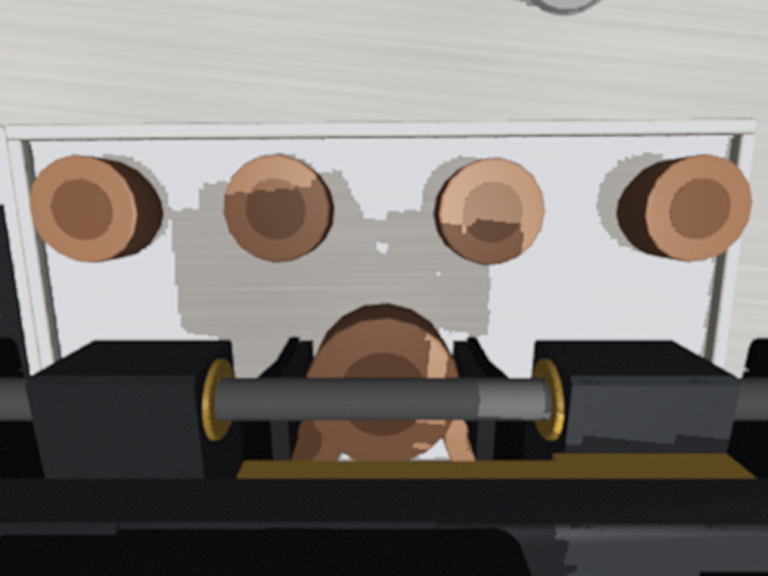

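drive_tool:
  commands: [0.04,-0.006,0.002,0.03,0,0.04,-0.006,0.002,0.06,0,0.04,-0.006,0.002,0.082,0,0.04,-0.006,0.002,0.082,0,0.04,-0.006,0.002,0.082,0,0.068,-0.006,0.002,0.082,0,0.068,-0.006,0.002,0.082,0,0.068,-0.006,0.002,0.082,0,0.07,-0.006,0.002,0.06,0,0.07,-0.006,0.002,0.02,0,0.07,-0.006,0.002,-0.02,0,0.07,-0.006,0.002,-0.06,0]

```text
time_s: 35.7
position: [0.5555, -0.0206, 0.2315]
ee_rot: [-0.0, 0.998, 0.045, 0.039]
force: [1.8, -0.1, -0.2]
width: 0.0699
```

```bash
python3 - <<'E'
from h import *
gp(-.06,.05,.38,0)
E
```

```text
t=35.70 pos [ 0.5555 -0.0206  0.2315] yaw 5.2 w 0.0699 -> d(mm) [ -37.3  -48.5 -152. ] turn -0.2
```

drive_tool:
  commands: [0.07,-0.009,-0.012,-0.038,0,0.07,-0.018,-0.024,-0.076,0,0.07,-0.027,-0.036,-0.114,0,0.07,-0.037,-0.048,-0.15,0,0.07,-0.037,-0.048,-0.152,0,0.07,-0.037,-0.048,-0.152,0,0.07,-0.037,-0.048,-0.152,0,0.07,-0.037,-0.048,-0.152,0]

```text
time_s: 36.37
position: [0.502, 0.0225, 0.3786]
ee_rot: [-0.0, 0.998, 0.045, 0.038]
force: [-0.8, -0.8, -0.5]
width: 0.0701
```

```bash
python3 - <<'E'
from h import *
gp(0,.27,.2,0)
c=cam("wrist"); save(c,"w23.png")
print(rot(manip.get_state()["ee_rot"])[:,2],np.round(manip.get_state()["qpos"],2))
E
```

```text
t=36.37 pos [0.502  0.0225 0.3786] yaw 5.1 w 0.0701 -> d(mm) [  45.8 -221.9  182. ] turn -0.3
[ 0.07461463  0.00422902 -0.99720348] [ 0.21  0.07 -0.36  1.77  0.03  1.23 -1.64]
```

View pics/w23.png

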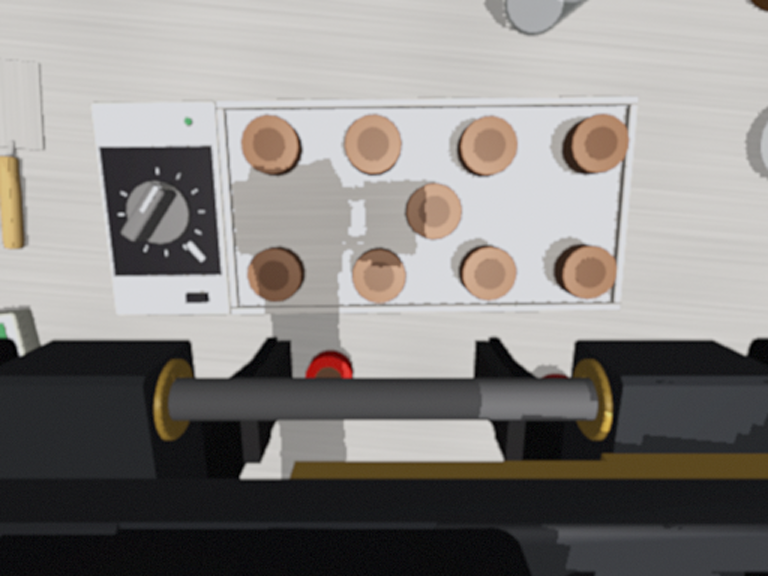

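```bash
python3 - <<'E'
from h import *
c=cam("wrist"); save(c,"w23d.png",(60,90,155,190),7)
L=[("a",(270,144)),("b",(373,143)),("c",(489,145)),("d",(600,143)),("e",(434,211)),("f",(275,274)),("g",(379,276)),("h",(489,272)),("i",(587,271))]
Q=[]
for n,p in L:
    P=pix2z(c,p[0]/1.5,p[1]/1.5,.082); q=toplate(P);Q.append(q); print(n,q.round(3))
from scipy.spatial.distance import pdist
print(min(pdist(Q)))
E
```

```text
a [0.061 0.152]
b [0.062 0.057]
c [ 0.06  -0.051]
d [ 0.061 -0.154]
e [-0.    -0.001]
f [-0.06   0.153]
g [-0.062  0.052]
h [-0.059 -0.055]
i [-0.059 -0.151]
0.07802889101569975
```

View pics/w23d.png

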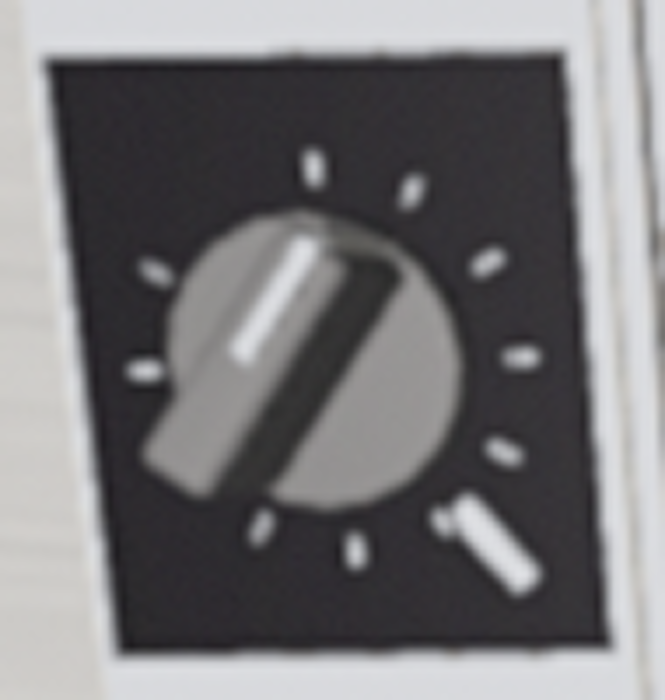

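```bash
python3 - <<'E'
from h import *
c=cam("wrist")
f=lambda p,z: toplate(pix2z(c,60+p[0]/7,90+p[1]/7,z))
a,b=f((242,355),.091),f((303,245),.091); print(a,b,"value", -np.arctan2(*(b-a)[::-1]))
e=f((145,455),.091);g=f((210,497),.091); print("tail",e,g,(e+g)/2)
m,n=f((463,500),.051),f((528,585),.051); print(m,n); ax=np.array([0,.27])
for q in(m,n): print(-np.arctan2(*(q-ax)[::-1]),np.linalg.norm(q-ax))
print(-np.arctan2(*(n-m)[::-1]))
h=f((315,360),.061); print("disc",h)
E
```

```text
[0.00121179 0.27198997] [0.02248844 0.25775832] value 0.5895376188587291
tail [-0.0184337   0.29350098] [-0.026902    0.28134185] [-0.02266785  0.28742142]
[-0.03041782  0.24728874] [-0.04930158  0.23442852]
2.5002432100895993 0.03796109808649133
2.516577244665755 0.06079454238446134
2.5437190373752205
disc [1.33855619e-04 2.72118162e-01]
```

drive_tool:
  commands: [0.06,0.008,-0.037,0.02,-7,0.05,0.016,-0.074,0.04,-14,0.045,0.024,-0.111,0.06,-21,0.045,0.032,-0.148,0.08,-28,0.045,0.04,-0.185,0.1,-35,0.045,0.046,-0.222,0.12,-42,0.045,0.046,-0.222,0.14,-49,0.045,0.046,-0.222,0.16,-56,0.045,0.046,-0.222,0.18,-63,0.045,0.046,-0.222,0.182,-70,0.045,0.046,-0.222,0.182,-77,0.045,0.046,-0.222,0.182,-84]

```text
time_s: 37.52
position: [0.5413, 0.2483, 0.1979]
ee_rot: [0.024, 0.71, 0.703, 0.027]
force: [1.3, 0.4, 0.4]
width: 0.0451
```

drive_tool:
  commands: [0.045,0,0,0,-7,0.045,0,0,0,-14,0.045,0,0,0,-21,0.045,0,0,0,-28,0.045,0,0,0,-35,0.045,0,0,0,-42,0.045,0,0,0,-49,0.045,0,0,0,-56,0.045,0,0,0,-62,0.045,0,0,0,-62,0.045,0,0,0,-62,0.045,0,0,0,-62]

```text
time_s: 38.52
position: [0.5413, 0.248, 0.1973]
ee_rot: [0.034, 0.247, 0.968, 0.011]
force: [-1.0, 0.2, -0.0]
width: 0.0447
```

```bash
python3 - <<'E'
from h import *
gp(0,.27,.092,146.5)
print(rot(manip.get_state()["ee_rot"])[:,2],np.round(manip.get_state()["qpos"],2))
c=cam("wrist"); save(c,"w24.png")
E
```

```text
t=38.52 pos [0.5413 0.248  0.1973] yaw 151.3 w 0.0447 -> d(mm) [  6.5  -3.6 105.1] turn -0.6
[ 0.07043767  0.00366188 -0.99750946] [ 0.17  0.53 -0.94  1.79  0.54  1.03  0.1 ]
```

View pics/w24.png

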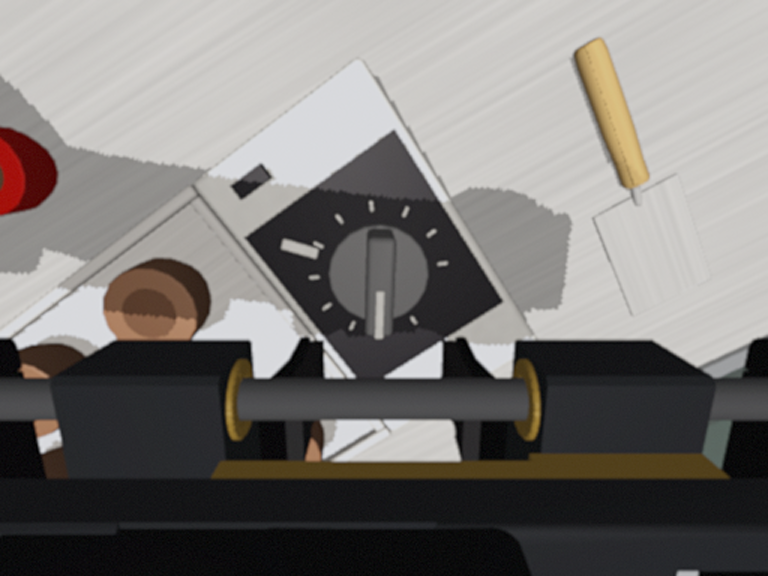

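drive_tool:
  commands: [0.045,0.003,-0.002,0.03,0,0.045,0.006,-0.003,0.06,0,0.045,0.0065,-0.0035,0.09,0,0.045,0.0065,-0.0035,0.105,0,0.045,0.0065,-0.0035,0.105,0,0.005,0.0065,-0.0035,0.105,0,0.005,0.0065,-0.0035,0.105,0,0.005,0.0065,-0.0035,0.105,0,0.005,0.0065,-0.0035,0.105,0,0.005,0.0065,-0.0035,0.105,0,0.005,0.0065,-0.0035,0.105,0,0.005,0.0065,-0.0035,0.105,0]
  force: 25

```text
time_s: 39.57
position: [0.5423, 0.2494, 0.0934]
ee_rot: [0.035, 0.247, 0.968, 0.012]
force: [0.9, 2.2, 2.0]
width: 0.0161
```

drive_tool:
  commands: [0.005,0,0,0,5,0.005,0,0,0,10,0.005,0,0,0,15,0.005,0,0,0,20,0.005,0,0,0,25,0.005,0,0,0,30,0.005,0,0,0,35,0.005,0,0,0,40,0.005,0,0,0,45,0.005,0,0,0,50,0.005,0,0,0,55,0.005,0,0,0,55]

```text
time_s: 40.57
position: [0.5395, 0.2478, 0.0933]
ee_rot: [0.025, 0.667, 0.744, 0.023]
force: [-5.1, -2.7, 8.9]
width: 0.0167
```

```bash
python3 - <<'E'
from h import *
gp(0,.27,.092,36);s=manip.get_state();print(s["force"],s["torque"],rot(s["ee_rot"])[:,2])
E
```

```text
t=40.57 pos [0.5395 0.2478 0.0933] yaw 96.2 w 0.0167 -> d(mm) [0.3 1.7 1.4] turn 54.8
[-5.11333219 -2.72816904  8.90768638] [-0.98763257  1.59051561 -0.07836198] [ 6.79075220e-02 -1.96831840e-04 -9.97691601e-01]
```

drive_tool:
  commands: [0.005,0,0.001,0,5,0.005,0,0.001,0,10,0.005,0,0.001,0,15,0.005,0,0.001,0,20,0.005,0,0.001,0,25,0.005,0,0.001,0,30,0.005,0,0.001,0,35,0.005,0,0.001,0,40,0.005,0,0.001,0,45,0.005,0,0.001,0,50,0.005,0,0.001,0,55,0.005,0,0.001,0,55]

```text
time_s: 41.57
position: [0.5368, 0.2493, 0.0932]
ee_rot: [0.011, 0.936, 0.351, 0.029]
force: [-6.8, 1.3, 5.0]
width: 0.0161
```

drive_tool:
  commands: [0.005,0,0,0,0,0.04,0,0,0,0,0.04,0,0,0,0,0.04,0,0,0,0,0.04,0,0,0,0,0.04,0,0,0,0,0.04,0,0,-0.03,0,0.04,0,0,-0.07,0,0.04,0,0,-0.1,0,0.04,0,0,-0.1,0,0.04,0,0,-0.1,0,0.04,0,0,-0.1,0]

```text
time_s: 42.57
position: [0.5302, 0.2488, 0.1924]
ee_rot: [0.011, 0.936, 0.351, 0.028]
force: [-0.1, -0.1, -0.2]
width: 0.0401
```

```bash
python3 - <<'E'
from h import *
gp(0,.27,.092,36)
c=cam("wrist"); save(c,"w25.png")
c=cam("wrist"); save(c,"w25d.png",(170,90,350,230),4)
E
```

```text
t=42.57 pos [0.5302 0.2488 0.1924] yaw 41.1 w 0.0401 -> d(mm) [  3.6   3.5 100.9] turn -0.2
```

View pics/w25.png

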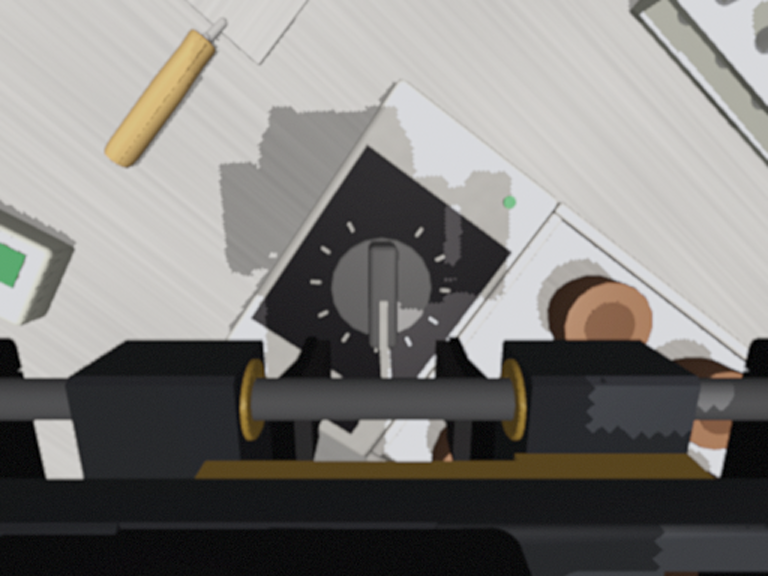

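View pics/w25d.png

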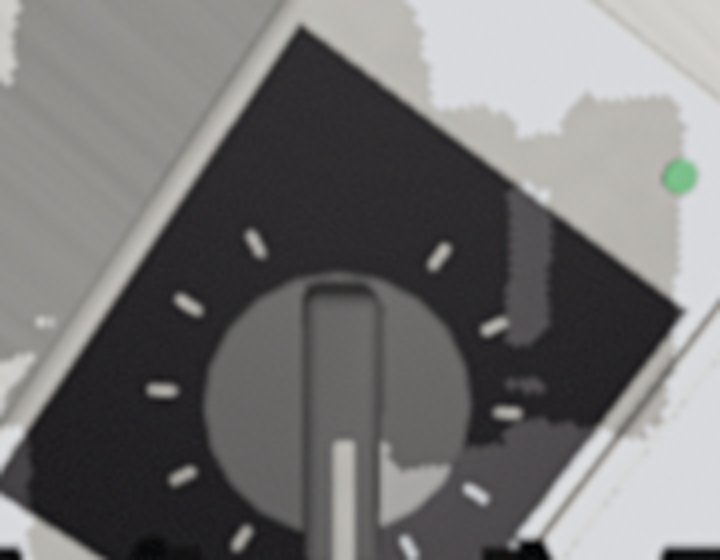

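```bash
python3 - <<'E'
from h import *
gp(-.05,.13,.36,0)
E
```

```text
t=42.67 pos [0.5298 0.2486 0.1914] yaw 41.2 w 0.0401 -> d(mm) [-106.6   99.1 -169.5] turn 35.8
```

drive_tool:
  commands: [0.04,0,0,-0.04,7,0.04,-0.01,0.01,-0.08,14,0.04,-0.03,0.03,-0.11,21,0.04,-0.05,0.05,-0.14,28,0.04,-0.075,0.07,-0.165,35,0.04,-0.1,0.095,-0.169,35.8,0.04,-0.107,0.099,-0.169,35.8,0.04,-0.107,0.099,-0.169,35.8,0.04,-0.107,0.099,-0.169,35.8,0.04,-0.107,0.099,-0.169,35.8]

```text
time_s: 43.5
position: [0.5039, 0.1057, 0.3581]
ee_rot: [0.002, 0.998, 0.048, 0.028]
force: [-0.4, 0.2, -0.7]
width: 0.04
```

```bash
python3 - <<'E'
from h import *
c=cam("wrist"); save(c,"w26.png")
print(c["p"])
E
```

```text
[0.56674639 0.11300225 0.49853552]
```

View pics/w26.png

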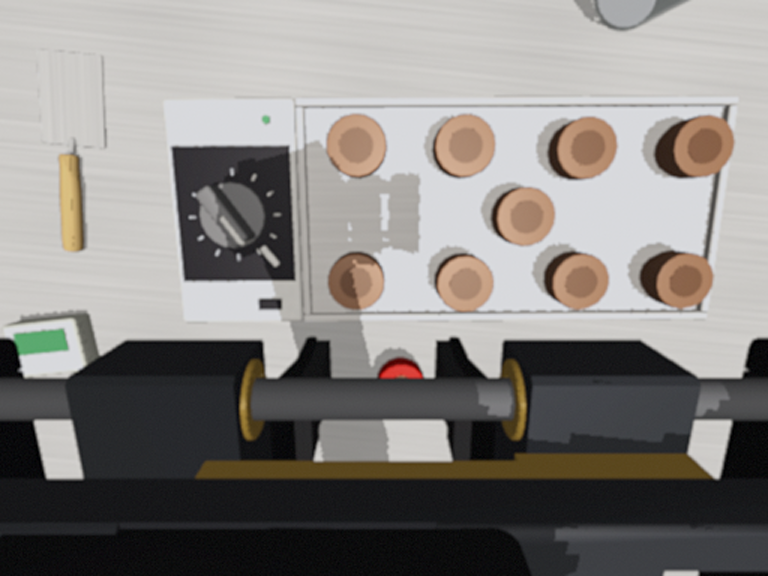

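```bash
python3 - <<'E'
from h import *
c=cam("wrist"); save(c,"w26d.png",(110,95,205,190),7)
L=[(356,145),(465,145),(586,147),(703,146),(526,215),(355,280),(465,282),(579,280),(684,279)]
from scipy.spatial.distance import pdist
Q=[toplate(pix2z(c,p[0]/1.5,p[1]/1.5,.082)) for p in L]
print(np.round(Q,3).tolist(),min(pdist(Q)))
E
```

```text
[[0.062, 0.153], [0.062, 0.057], [0.06, -0.05], [0.061, -0.153], [0.001, -0.0], [-0.059, 0.156], [-0.061, 0.053], [-0.059, -0.054], [-0.058, -0.153]] 0.07695899102767957
```

View pics/w26d.png

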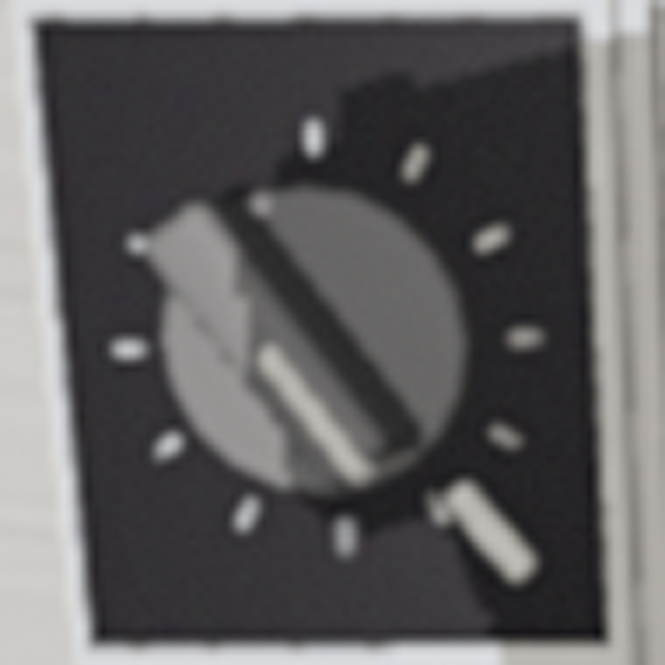

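```bash
python3 - <<'E'
from h import *
c=cam("wrist")
f=lambda p,z: toplate(pix2z(c,110+p[0]/7,95+p[1]/7,z))
A=lambda v:-np.arctan2(v[1],v[0])
a,b=f((267,355),.091),f((363,478),.091); t=(f((150,248),.091)+f((200,205),.091))/2
print(a,b,t,"ptr",A(b-a),A(b-t),A(a-t))
m,n=f((458,487),.051),f((525,574),.051); h=f((315,340),.061);print(m,n,h,A(n-m))
for ax in([0,.27],[0,.271],h,(b+t)/2): print(A(m-ax),A(n-ax),A(b-ax))
# all tick/mark radii not needed
E
```

```text
[-0.00169332  0.27210209] [-0.02501457  0.25533889] [0.02207908 0.28765189] ptr 2.518363524680966 2.5402269461446103 2.562332406024175
[-0.03061371  0.24741035] [-0.04914083  0.23412561] [2.64881302e-04 2.72362138e-01] 2.5195199342951775
2.5058850145549454 2.5109939134943238 2.6114542459547794
2.4850635229917213 2.4978472113018624 2.582217338896496
2.4619557370020697 2.482951903141116 2.5489411326119855
2.4509843363354262 2.476761169491459 2.540226946144611
```

```bash
python3 - <<'E'
from h import *
from scipy.optimize import least_squares
c=cam("wrist")
f=lambda p,z: toplate(pix2z(c,110+p[0]/7,95+p[1]/7,z))
A=lambda v:-np.arctan2(v[1],v[0])
T=np.array([f(p,.051) for p in [(313,138),(415,163),(490,240),(524,338),(505,436),(440,510),(345,535),(247,513),(168,445),(128,348)]])
r=least_squares(lambda x:np.hypot(*(T-x[:2]).T)-x[2],[0,.27,.045]);print(r.x,r.fun.round(4))
ax=r.x[:2];m,n=f((458,487),.051),f((525,574),.051)
print(A(m-ax),A(n-ax),A(n-m)); print([round(A(t-ax),3) for t in T])
E
```

```text
[3.22125493e-05 2.72902211e-01 4.10208234e-02] [-0.0002  0.0003 -0.0005  0.0001  0.0002  0.0004 -0.0004 -0.0003 -0.0001
  0.0004]
2.440667538462421 2.469446457104297 2.5197861876473
[np.float64(-0.003), np.float64(0.517), np.float64(1.041), np.float64(1.557), np.float64(2.071), np.float64(2.592), np.float64(3.111), np.float64(-2.652), np.float64(-2.128), np.float64(-1.607)]
```

```bash
python3 - <<'E'
from h import *
gp(-.06,.27,.24,0)
E
```

```text
t=43.70 pos [0.5042 0.1053 0.3588] yaw 5.5 w 0.0401 -> d(mm) [ -16.2 -139.7  117. ] turn 0.1
```

drive_tool:
  commands: [0.04,-0.004,-0.035,0.03,0,0.04,-0.008,-0.07,0.06,0,0.04,-0.012,-0.105,0.09,0,0.04,-0.016,-0.14,0.117,0,0.04,-0.016,-0.14,0.117,0,0.04,-0.016,-0.14,0.117,0,0.04,-0.016,-0.14,0.117,0]

```text
time_s: 44.28
position: [0.4812, 0.244, 0.2391]
ee_rot: [0.003, 0.998, 0.049, 0.028]
force: [0.2, -0.1, 0.0]
width: 0.0398
```

```bash
python3 - <<'E'
from h import *
c=cam("wrist"); save(c,"w27.png",(170,80,345,220),4.5)
E
```

```text
(no output)
```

View pics/w27.png

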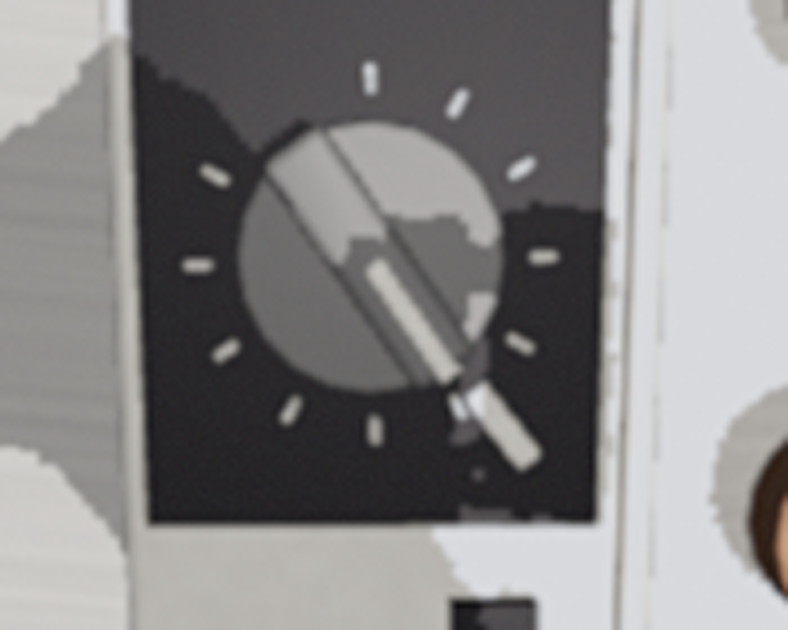

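```bash
python3 - <<'E'
from h import *
from scipy.optimize import least_squares
c=cam("wrist")
f=lambda p,z: toplate(pix2z(c,170+p[0]/4.5,80+p[1]/4.5,z))
A=lambda v:-np.arctan2(v[1],v[0])
T=np.array([f(p,.051) for p in [(371,78),(458,103),(521,167),(543,257),(519,343),(459,405),(375,430),(290,410),(226,350),(198,265),(215,175)]])
r=least_squares(lambda x:np.hypot(*(T-x[:2]).T)-x[2],[0,.27,.045]);print(r.x)
ax=r.x[:2];m,n=f((480,392),.051),f((530,462),.051)
print("mark",A(m-ax),A(n-ax),A(n-m),"ticks",[round(A(t-ax),2) for t in T])
a,b=f((378,268),.091),f((452,378),.091);t=(f((268,165),.091)+f((318,128),.091))/2
e1=A(f((408,385),.091)-f((268,170),.091))
print("ptr",A(b-a),A(b-t),A(a-t),e1, A(b-ax),"tip",b,t)
E
```

```text
[0.00107688 0.27196533 0.04110508]
mark 2.44572642866282 2.4680970089235155 2.51169431708258 ticks [np.float64(0.01), np.float64(0.52), np.float64(1.03), np.float64(1.56), np.float64(2.08), np.float64(2.59), np.float64(3.12), np.float64(-2.65), np.float64(-2.13), np.float64(-1.61), np.float64(-1.09)]
ptr 2.54127866869547 2.5314540651066357 2.522363631737494 2.5612774021403455 2.52786171681635 tip [-0.0235916   0.25458671] [0.02396512 0.28783481]
```

```bash
python3 - <<'E'
from h import *
c=cam("scene"); save(c,"sf.png",(80,100,400,300),2.5)
s=manip.get_state();print(s["time_s"],s["force"])
E
```

```text
44.4333 [ 0.20608426 -0.05198273 -0.20438414]
```

View pics/sf.png

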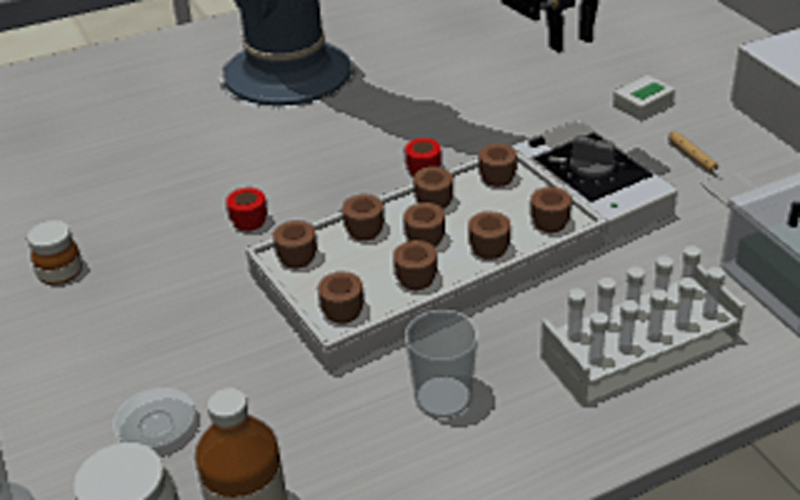

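```bash
python3 -c "
from rig import manip
print(manip.sign_off())"
```

```text
the job is handed in; nothing more can be done
None
```

I spread all nine stoppers over the deck in a single layer, turned the dial to the set mark and handed the job in at about 44 s. The hand-in gave no verdict.

- **Stoppers:** seven came from the heap and two from the bench. Four are along each long side of the deck and one is in the middle. My last overhead check put the closest pair of centres about 77 mm apart (66 mm needed). The outermost sit about 62 mm and 156 mm from the plate's centre, so all are inside the limits. Each corner and the middle is covered.
- **Dial:** I turned it about 110° clockwise. The close-up put the pointer at about 2.53 rad and the mark at about 2.47 rad, roughly 2.6 mm off at the mark's inner end (limit 5 mm). The readings scattered. The line directions alone agreed within 0.03 rad. An earlier overhead picture gave errors from almost nothing up to about 4 mm, depending on where I took the axis. I did not re-grip the dial to correct the offset.
- **Other objects:** the red look-alikes and the other things on the bench look undisturbed in the final picture; I did not measure their positions. At hand-in the arm stood clear, with the tool 0.24 m above the bench.
- **What went wrong on the way:** the first grasp missed because the fingers close slowly, and nothing moved. The tool also drifted to a tilt of about 4–5° over the run, which I allowed for when placing.

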